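# Touch the ringed colony on the colony counter

## Robot

A 6-joint arm with a two-finger parallel gripper is mounted at the origin on a cart in front of the work surface, level with it; the furniture and walls round the work are solid. World frame = base frame: x ahead of the robot, y to its left, z up, the work surface at z = 0. Lengths are in m, angles in rad, forces in N, time in s.
With the tool pointing down it reaches from about 0.35 to 0.85 m from the base axis. Payload 8.1 kg.
Tool frame: the origin (TCP) lies at the very end of the fingers, on their centre line; the grasp point (between the pads) lies 19 mm behind it; z points along the fingers, y is the direction in which the jaws open and shut (so a half turn about z gives the same grasp; the last joint's range is limited). The gripper opens to 93 mm and grips with 3 to 60 N. Pads are 15 mm wide; open, the fingers measure 128 mm over their backs; the gripper's body (75 mm by 188 mm) begins 65 mm behind the grasp point.
Start: joints at [-1.34, 0.13, 1.488, -0, 1.523, -0.085], TCP at [0.186, -0.57, 0.186] pointing down, gripper open.
Joint ranges: [-2.96, 2.96], [-0.89, 2.26], [0.02, 2.5], [-1.34, 4.48], [0, 2.73], [-2.66, 2.66]. Speed limits (rad/s): [2.39, 2.39, 2.79, 3.14, 3.14, 3.14].

## Interface

Orientations are given as a rotation vector (axis times angle).
In Python, from plant import robot gives the robot as it stands.
- The arm moves only by the shell command python3 -m pendant 'ROWS' [OPENING] [FORCE]. ROWS is JSON, a list of rows, each an object with "delta_pos": the shift along the tool's x, y, z in m, a list of three; "spin": the turn about the tool's z in rad. In form: [{"delta_pos": [dx, dy, dz], "spin": spin}, ...]. A call has 1 to 10 rows; each row is the pose to reach, as a shift and turn from the pose measured when the call began, along the tool's axes at that moment; what a row does not reach only later rows make up. A row lasts 1/10 s, in which the tool goes at most 50 mm and 8.59 degrees, less where a joint would pass 70% of its speed; a pose out of reach is approached as far as the arm can. A call with a gripper value outside its range is refused whole. OPENING is the closure, from -1 (fully open) to 1 (shut), set as the call begins (- or left out, the last holds). The fingers move at their own pace and stop on an object; FORCE is the grip in N (left out, the last holds). Time passes only in rows, so rows that repeat a pose let the fingers close. It gives the time, the measured TCP pose, the force and the opening at its end, in the units of the state.
- robot.read_state(): the state, without advancing time (a new reading comes with each control period).
- robot.read_camera(name): name is "scene" or "side" or "wrist"; returns a dict with "color" (480x640x3 uint8, blue, green, red), "camera_matrix" (3x3 intrinsics, pixels), "D" ([k1, k2, p1, p2, k3] as OpenCV has them; the pictures are not rectified), "R" (3x3) and "t" (3): a world point X has camera coordinates R X + t. Camera axes: x right, y down, z forward; pixel columns grow to the right and rows downward; lengths in m; the calibration is good to about 2 mm. A picture is of the moment at which its call begins. There is no depth.
- robot.close_job(): hands the job in, once; it reports no verdict.
Trained networks look in the newest picture that a camera, given by its name, has taken for a name from the list of things; names that differ only in an ending like _2 or _b are one class to them, and where a whole thing is asked for, a point or a joint stands for the part that bears it (a point fixed in the world has none). Each returns a list of dicts, best first, with "score" (0 to 1); they miss things now and then, are a little off and sometimes report something else, mostly with a low value. They report only what shows in the picture. A call takes as long as a camera call. They do not tell look-alikes from the thing itself.
- robot.outline_of(camera, label): "mask" (480x640 bool, what is visible of it).
- robot.mark_of(camera, label): "location" ([x, y, z] in m, in the coordinates of the camera as it stood for that picture, good to about 4 mm: a listed point, or the origin of a listed thing).
The state is a dict: "t": time; "q": joint angles; "dq": joint speeds; "joint_torque": joint torques, N m; "tool_pos": TCP position; "orientation": TCP orientation; "force": force on the tool from outside, world axes, zero at the start; "wrist_torque": the same for the moment, N m; "opening": finger opening in m.
Only numpy, scipy, OpenCV 4.12 (cv2) and the standard library are available. Lean on these libraries where they do the work, as an engineer would, in place of code of your own. Each camera call takes 0.05 s, during which the arm holds its last target.

## Task

Gently lay the culture dish that has one colony ringed in black on the colony counter's sprung plate, base up as it is now and seated inside the blue adapter, and let it go. Then take the felt pen out of its holder and hold it upright with its tip inside the black ring, pressing lightly so that the plate is clearly pushed down but does not reach its stop. Finish like that, the pen still in the gripper and pressing on the colony so that it stays registered while I look at it; leave everything else where it stands.

Things in the scene. Friction and masses are not known exactly. Their poses are not given: they have to be found in the camera images.
- counter: Colony counter, a fixed white housing 240 mm deep (x), 200 mm wide (y), 55 mm high. Origin: centre of its underside, on the worktop; +x points to its back, its key panel slopes down to -x, z up. The dish plate stands proud of its top, its axis at x = +25 mm, y = 0; the pen holder is clipped to its right side (-y).
- plate_top (a point): Centre of the dish plate's upper face, where the dish's underside belongs; with the plate up it lies 67 mm above the worktop. Axes parallel to the counter's. The plate is a white disc 98 mm across that stands 12 mm proud of the housing. On it two blue arcs 6 mm high form the adapter, inner diameter 65 mm at the foot, flaring a little outward, outer diameter 76 mm; the arcs lie towards +x and -x, with gaps about 38 mm wide towards +y and -y for the fingers.
- dish_plate (a joint): Downward travel of the dish plate in m: 0 up, 0.006 at its lower stop. It is sprung: with the dish on it, it begins to move at about 1.5 N, is 3 mm down at about 5 N and reaches its stop at about 8.5 N.
- pen_holder (a point): Centre of the mouth of the pen holder, an upright round grey tube, outer diameter 25 mm, bore 17 mm, mouth 70 mm above the worktop, bore 64 mm deep; fixed to the counter.
- pen: Felt pen, loose, 140 mm long, round white barrel 14 mm in diameter with a blue end, 22 g. It stands in the holder tip down, leaning by up to about 2 degrees, its upper 76 mm free. Origin: at its tip; z runs along the pen from the tip to the blue end.
- pen_tip (a point): End of the pen's black felt tip (4 mm in diameter), same as the pen's origin.
- dish: Culture dish to be examined, loose, lying base up: clear, amber inside with cream colonies; the lid below is 58 mm in diameter and 11 mm high, the base above 54 mm in diameter, 15 mm high in all, 40 g. Origin: centre of its underside, z up. It differs from the other dish by the black ring on its upper face.
- mark (a point): Centre of the black ring (12 mm in diameter, line 1.6 mm wide) drawn on the upper face of the dish round one colony, 13 mm from the dish's axis towards its own +x, 15 mm above its underside.
- other_dish: A second dish of the same kind and size without a black ring; to be left alone. Origin: centre of its underside.
- flask: Conical flask with a stopper, 64 mm wide, 106 mm high, loose, at the back; to be left alone. Origin: centre of its underside.
- dropper: Amber dropper bottle with a yellow bulb, 40 mm wide, 90 mm high, loose; to be left alone. Origin: centre of its underside.
- coverslips: Small box with a blue lid, 32x32x21 mm, loose; to be left alone. Origin: centre of its underside.
Not all that is in view belongs to the job. What is shaped like the dish but pink or purple is not meant.

How it is judged:
On the way:
1. the ringed dish lies seated in the adapter on the plate and is let go (distance between dish and plate_top below 0.005 m and angle between dish's own z axis and vertical below 0.05 rad and contact force between each of the arm, the fingers and dish below 0.1 N), for 0.2 s.
At the end, for the whole second after the job is handed in: The ringed dish lies flat in the adapter within 5 mm of the plate's centre, touched by the pen alone; the pen, held by the fingers and touching nothing else, is within 8 degrees of upright, its tip within 6 mm of the ring's centre, pressing the plate 1.2 to 5.5 mm down (about 3 to 8 N) (all of step 1 and contact force between each of the arm, the fingers, pen and counter below 0.1 N and distance between pen_tip and mark below 0.006 m and angle between pen's own z axis and vertical below 0.14 rad and value of joint dish_plate between 0.0012 and 0.0055 m and contact force between pen and dish between 1.5 and 9 N and contact force between the fingers and pen above 2 N and linear speed of pen below 0.02 m/s); the arm keeps its last pose, push and grip.
It fails at once if the pen is jabbed into the dish (over 15 N) (contact force between pen and dish above 15 N).
It fails at once if the dish is dropped or forced onto the counter (over 20 N) (contact force between dish and counter above 20 N).
It fails at once if the dish is tipped up (angle between dish's own z axis and vertical above 0.6 rad).
It fails at once if the other dish is disturbed (moved over 20 mm) (distance of other_dish from where it was at the start of the episode above 0.02 m).
It fails at once if the flask, the dropper bottle or the box of cover glasses is disturbed (moved over 20 mm) (distance of any of flask, dropper, coverslips from where it was at the start of the episode above 0.02 m).
It also fails if it takes over 53 s, if anything falls off the work surface, if the arm or the gripper's body presses on something with over 40 N, if the wrist force passes 120 N, or if a joint passes its speed limit or range.

## Working session

There is one attempt and no reset: what is moved stays moved. The work goes in short steps, Python scripts to look and compute and a shell command to move; the robot and the scene stay as the last step left them, time stands still between calls to the robot, and variables do not carry over. Pictures are saved under pics/ and viewed, and the job is handed in when it is done.

```bash
ls; mkdir -p pics; python3 - <<'E'
from plant import robot
import cv2
print(robot.read_state())
for n in ["scene","side","wrist"]:
    c=robot.read_camera(n); cv2.imwrite(f"pics/{n}0.png",c["color"]); print(n,c["camera_matrix"],c["D"],c["R"],c["t"])
    for l in ["dish","mark","counter","plate_top","pen_holder","pen","pen_tip","other_dish","flask","dropper","coverslips"]:
        r=robot.mark_of(n,l)
        for d in r[:3]:
            print(l,round(d["score"],2),(c["R"].T@(d["location"]-c["t"])).round(4))
E
```

```text
pics
{'t': 0.0, 'q': array([-1.34039054e+00,  1.31142874e-01,  1.48929310e+00, -8.75326470e-06,
        1.52300944e+00, -8.53940484e-02]), 'dq': array([ 9.42576591e-04, -6.29338541e-05,  3.29482943e-04,  1.98825729e-04,
        4.93860437e-04, -7.81935680e-04]), 'joint_torque': array([-1.88706828e-03, -5.59838712e+01, -4.91763103e+01,  7.66134518e-02,
        3.55825166e-02, -1.79784565e-04]), 'tool_pos': array([ 0.18622023, -0.56969496,  0.18469085]), 'orientation': array([-3.10068587e+00, -4.93708660e-01,  2.24394981e-04]), 'force': array([-0.02787974,  0.16167454, -0.07218006]), 'wrist_torque': array([-0.03935139, -0.02946937,  0.01014136]), 'opening': 0.09290648886820382}
scene [[564.04802083   0.         323.93866833]
 [  0.         564.04802083 235.2773101 ]
 [  0.           0.           1.        ]] [-0.05887535  0.          0.          0.          0.        ] [[-0.90820586 -0.41849291  0.00507956]
 [-0.28325828  0.60569682 -0.74356984]
 [ 0.30810204 -0.67675332 -0.66863898]] [0.56395939 0.20855295 1.16159735]
dish 0.92 [ 0.5489  0.1225 -0.0037]
dish 0.91 [0.5866 0.2291 0.0037
[... 986 characters left out ...]
mark 0.58 [0.5346 0.1132 0.0159]
counter 0.72 [ 5.527e-01 -1.196e-01 -5.000e-04]
plate_top 0.61 [ 0.576  -0.1174  0.0683]
pen_holder 0.95 [ 0.6056 -0.2287  0.074 ]
other_dish 0.81 [0.4452 0.2639 0.0012]
other_dish 0.36 [0.7967 0.0821 0.0019]
flask 0.77 [0.7948 0.0821 0.0028]
coverslips 0.7 [0.7209 0.2106 0.0024]
wrist [[426.3511462    0.         331.43351298]
 [  0.         426.3511462  240.83119263]
 [  0.           0.           1.        ]] [-0.08030954  0.          0.          0.          0.        ] [[ 3.11366604e-01 -9.50289563e-01  7.64130658e-04]
 [-9.12450449e-01 -2.98743608e-01  2.79618374e-01]
 [-2.65490144e-01 -8.77610551e-02 -9.60110921e-01]] [-0.59985026 -0.03222709  0.39023919]
```

View pics/scene0.png

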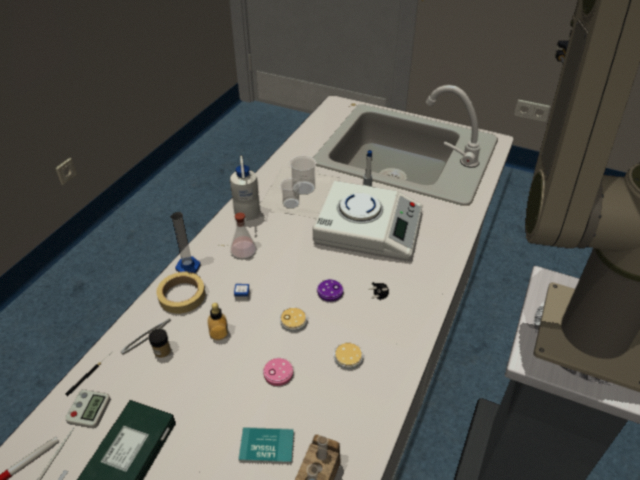

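View pics/side0.png

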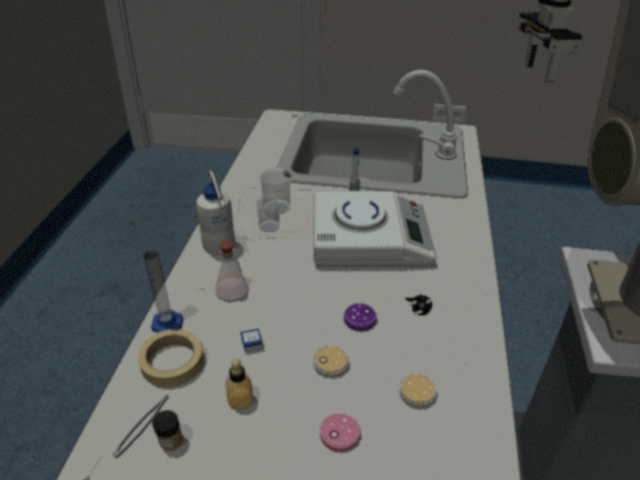

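View pics/wrist0.png

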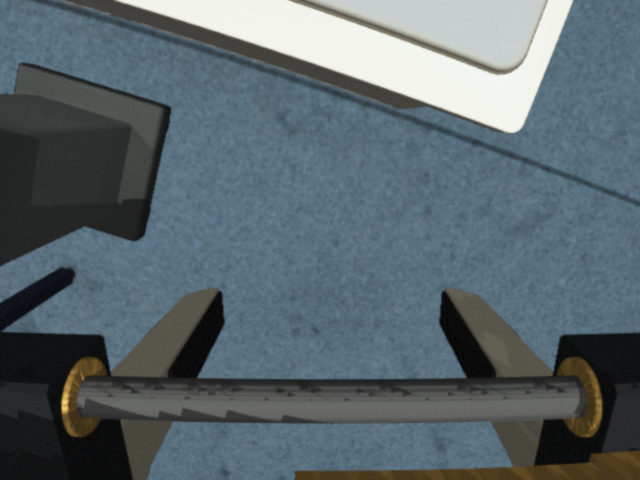

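The ringed dish is the amber one at scene (293,319) and side (331,360), about (0.585, 0.230). The counter is at about (0.55, -0.12), yawed slightly. Next I'll write the helpers and get close-up views.

```bash
cat > h.py <<'E'
from plant import robot
import cv2, numpy as np
from scipy.spatial.transform import Rotation as Ro
def st():
    s=robot.read_state(); R=Ro.from_rotvec(s["orientation"]).as_matrix(); return s,R
def yaw(R): return np.arctan2(R[1,0],R[0,0])   # heading of tool x
def delta(p,yw=None):
    s,R=st(); d=R.T@(np.array(p)-s["tool_pos"])
    sp=0 if yw is None else -(yw-yaw(R))
    print("t",round(s["t"],2),"tcp",s["tool_pos"].round(4),"yaw",yaw(R).round(4),"tilt",np.degrees(np.arccos(-R[2,2])).round(2),"open",round(s["opening"],4),"F",s["force"].round(2)); print("delta",d.round(4),"spin",round(sp,4))
def cam(n,f):
    c=robot.read_camera(n); cv2.imwrite("pics/"+f,c["color"]); return c
def ray(c,uv,z):
    uv=np.array(uv,float).reshape(-1,1,2)
    n=cv2.undistortPoints(uv,c["camera_matrix"],c["D"]).reshape(-1,2)
    d=np.c_[n,np.ones(len(n))]@c["R"]; o=-c["R"].T@c["t"]
    k=(z-o[2])/d[:,2]; return o+d*k[:,None]
def proj(c,X):
    return cv2.projectPoints(np.array(X,float).reshape(-1,1,3),cv2.Rodrigues(c["R"])[0],c["t"],c["camera_matrix"],np.array(c["D"]))[0].reshape(-1,2)
def marks(c,n,l,k=3):
    for d in robot.mark_of(n,l)[:k]: print(n,l,round(d["score"],2),(c["R"].T@(d["location"]-c["t"])).round(4))
E
python3 - <<'E'
from h import *
s,R=st(); c=robot.read_camera("wrist")
o=-c["R"].T@c["t"]; print("cam in tool",R.T@(o-s["tool_pos"]),"axis in tool",R.T@c["R"].T)
delta([0.46,-0.14,0.26],0.12)
E
```

```text
cam in tool [ 0.0786692  -0.00051926 -0.1984241 ] axis in tool [[ 8.62430900e-04 -9.60115783e-01 -2.79601394e-01]
 [ 9.99999334e-01  6.13655828e-04  9.77282968e-04]
 [-7.66725777e-04 -2.79602051e-01  9.60115673e-01]]
t 1.85 tcp [ 0.1863 -0.5703  0.1857] yaw 0.3157 tilt 0.0 open 0.0931 F [ 0.65  1.16 -0.55]
delta [ 0.3938 -0.3241 -0.0742] spin 0.1957
```

```bash
python3 -m pendant '[{"delta_pos":[0.45,-0.30,-0.08],"spin":0.2},{"delta_pos":[0.45,-0.30,-0.08],"spin":0.2},{"delta_pos":[0.45,-0.30,-0.08],"spin":0.2},{"delta_pos":[0.45,-0.30,-0.08],"spin":0.2},{"delta_pos":[0.45,-0.30,-0.08],"spin":0.2},{"delta_pos":[0.45,-0.30,-0.08],"spin":0.2},{"delta_pos":[0.45,-0.30,-0.08],"spin":0.2},{"delta_pos":[0.45,-0.30,-0.08],"spin":0.2},{"delta_pos":[0.45,-0.30,-0.08],"spin":0.2},{"delta_pos":[0.45,-0.30,-0.08],"spin":0.2}]'; python3 -m pendant '[{"delta_pos":[0,0,0],"spin":0},{"delta_pos":[0,0,0],"spin":0},{"delta_pos":[0,0,0],"spin":0}]'; python3 - <<'E'
from h import *
delta([0.52,-0.15,0.26],0.12)
E
```

```text
t: 2.85
tool_pos: [0.4934, -0.1799, 0.2596]
orientation: [3.136, 0.182, 0.001]
force: [1.4, -0.8, -0.2]
opening: 0.0927
t: 3.15
tool_pos: [0.4928, -0.1805, 0.2593]
orientation: [3.136, 0.181, 0.0]
force: [-0.8, -0.1, 0.0]
opening: 0.0929
t 3.15 tcp [ 0.4928 -0.1805  0.2593] yaw 0.1155 tilt 0.04 open 0.0929 F [-0.75 -0.09  0.03]
delta [ 0.0305 -0.0272 -0.0008] spin -0.0045
```

```bash
python3 - <<'E'
from h import *
c=cam("wrist","w1.png")
for l in ["counter","plate_top","pen_holder","pen_tip","pen"]: marks(c,"wrist",l,2)
m=robot.outline_of("wrist","pen"); print([ (d["score"],d["mask"].sum()) for d in m])
E
```

```text
wrist counter 0.67 [ 5.549e-01 -1.196e-01 -1.000e-04]
wrist counter 0.23 [ 0.6038 -0.2286  0.0707]
wrist plate_top 0.91 [ 0.5758 -0.116   0.0662]
wrist pen_holder 0.74 [ 0.5995 -0.2295  0.0683]
wrist pen_holder 0.18 [ 0.6041 -0.2302  0.0061]
wrist pen 0.76 [ 0.605  -0.2304  0.0055]
[]
```

View pics/w1.png

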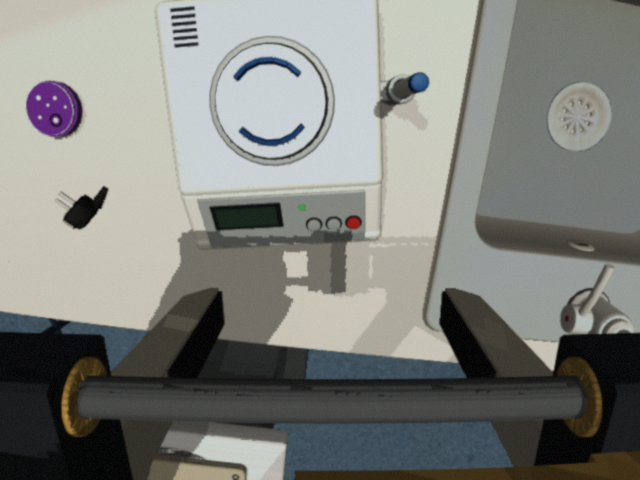

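```bash
cat > ad.py <<'E'
from h import *
def adapter(c,roi,z=0.072):
    im=c["color"].astype(int); b,g,r=im[...,0],im[...,1],im[...,2]
    m=((b-r>40)&(b>60)).astype(np.uint8); mm=np.zeros_like(m); x0,y0,x1,y1=roi; mm[y0:y1,x0:x1]=m[y0:y1,x0:x1]
    n,lab,stt,cen=cv2.connectedComponentsWithStats(mm); ok=[i for i in range(1,n) if stt[i,4]>60]
    P=[]
    cs=[]
    for i in ok:
        v,u=np.where(lab==i); W=ray(c,np.c_[u,v],z)[:,:2]; P.append(W); cs.append(W.mean(0)); 
    P=np.vstack(P); A=np.c_[2*P,np.ones(len(P))]; s=np.linalg.lstsq(A,(P**2).sum(1),rcond=None)[0]
    d=cs[0]-cs[1]; d=d*np.sign(d[0])
    print("centre",s[:2].round(4),"r",np.sqrt(s[2]+s[0]**2+s[1]**2).round(4),"yaw",np.degrees(np.arctan2(d[1],d[0])).round(2),[len(p) for p in cs],len(P))
if __name__=="__main__":
    c=robot.read_camera("wrist"); adapter(c,(210,40,335,165))
    print("edges", ray(c,[[378.5,10],[382,180]],0.055).round(4), ray(c,[[183,193],[381,183]],0.055).round(4))
    e=ray(c,[[378.5,10],[382,180]],0.055); d=e[0]-e[1]; print(np.degrees(np.arctan2(d[1],d[0])))
    e=ray(c,[[183,193],[381,183]],0.055); d=e[0]-e[1]; print(np.degrees(np.arctan2(-d[0],d[1])))
    s=cam("scene","s1.png"); adapter(s,(330,190,390,225)); s=cam("side","d1.png"); adapter(s,(330,190,390,235))
    for n in ("scene","side"):
        for d in robot.outline_of(n,"pen")[:2]:
            v,u=np.where(d["mask"]); print(n,d["score"],len(u),u.min(),u.max(),v.min(),v.max(),u[v==v.min()].mean())
E
python3 ad.py
```

```text
centre [ 0.5783 -0.1156] r 0.035 yaw 9.25 [2, 2] 672
edges [[ 0.667  -0.2015  0.055 ]
 [ 0.5197 -0.2255  0.055 ]] [[ 0.4858 -0.0373  0.055 ]
 [ 0.5167 -0.225   0.055 ]]
9.276561271810074
9.356070418392205Traceback (most recent call last):
  File "ad.py", line 18, in <module>
    s=cam("scene","s1.png"); adapter(s,(330,190,390,225)); s=cam("side","d1.png"); adapter(s,(330,190,390,235))
                             ~~~~~~~^^^^^^^^^^^^^^^^^^^^^
  File "ad.py", line 10, in adapter
    P=np.vstack(P); A=np.c_[2*P,np.ones(len(P))]; s=np.linalg.lstsq(A,(P**2).sum(1),rcond=None)[0]
    return _nx.concatenate(arrs, 0, dtype=dtype, casting=casting)
           ~~~~~~~~~~~~~~~^^^^^^^^^^^^^^^^^^^^^^^^^^^^^^^^^^^^^^^
ValueError: need at least one array to concatenate
```

Counter yaw is 9.3° (0.162 rad) and the plate centre is about (0.578, -0.116). Next, the dish.

```bash
python3 - <<'E'
from h import *
delta([0.585,0.23,0.20],0.162)
E
```

```text
t 3.6 tcp [ 0.4931 -0.1803  0.2595] yaw 0.1149 tilt 0.05 open 0.0925 F [-0.41  0.69  0.38]
delta [ 0.1383 -0.3971  0.0594] spin -0.0471
```

```bash
python3 -m pendant '[{"delta_pos":[0.05,-0.14,0.02],"spin":-0.02},{"delta_pos":[0.11,-0.397,0.06],"spin":-0.047},{"delta_pos":[0.11,-0.397,0.06],"spin":-0.047},{"delta_pos":[0.11,-0.397,0.06],"spin":-0.047},{"delta_pos":[0.11,-0.397,0.06],"spin":-0.047},{"delta_pos":[0.11,-0.397,0.06],"spin":-0.047},{"delta_pos":[0.11,-0.397,0.06],"spin":-0.047},{"delta_pos":[0.11,-0.397,0.06],"spin":-0.047},{"delta_pos":[0.11,-0.397,0.06],"spin":-0.047},{"delta_pos":[0.11,-0.397,0.06],"spin":-0.047}]';  python3 -m pendant '[{"delta_pos":[0,0,0],"spin":0},{"delta_pos":[0,0,0],"spin":0}]'; python3 - <<'E'
from h import *
c=cam("wrist","w2.png"); delta([0.585,0.23,0.20],0.162)
for l in ["dish","mark"]: marks(c,"wrist",l,4)
E
```

```text
t: 4.6
tool_pos: [0.5562, 0.2287, 0.1983]
orientation: [3.13, 0.259, -0.001]
force: [-0.0, -0.1, 0.9]
opening: 0.0936
t: 4.8
tool_pos: [0.5564, 0.2274, 0.1986]
orientation: [3.13, 0.257, -0.001]
force: [1.0, 0.7, 0.2]
opening: 0.0932
t 4.85 tcp [0.5566 0.2272 0.1987] yaw 0.1636 tilt 0.06 open 0.0932 F [-0.08 -0.56 -0.22]
delta [ 0.0285  0.0019 -0.0013] spin 0.0016
wrist dish 0.92 [5.868e-01 2.311e-01 5.000e-04]
wrist dish 0.73 [0.5605 0.3525 0.001 ]
wrist dish 0.66 [0.5535 0.1237 0.0034]
wrist mark 0.92 [0.5635 0.3668 0.0122]
wrist mark 0.86 [0.5397 0.1148 0.0095]
```

View pics/w2.png

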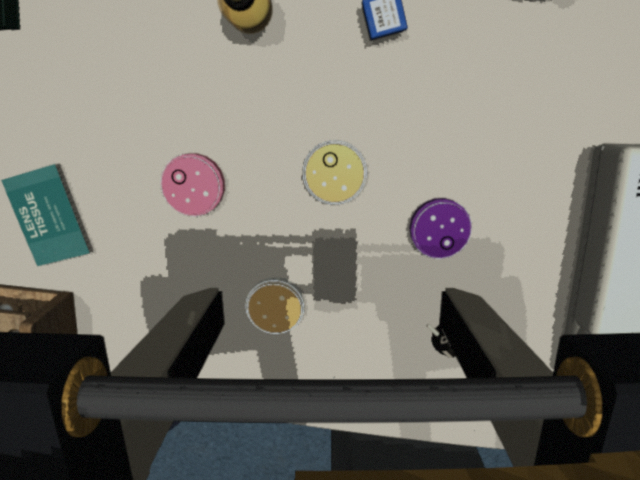

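The target is at wrist (335,172) with its ring at (330,160). I'll localise both precisely.

```bash
cat > ds.py <<'E'
from h import *
def dish(c,roi,z):
    im=c["color"].astype(int); x0,y0,x1,y1=roi; sub=im[y0:y1,x0:x1]
    m=(sub[...,2]-sub[...,0]>55).astype(np.uint8)
    cs=cv2.findContours(m,cv2.RETR_EXTERNAL,cv2.CHAIN_APPROX_NONE)[0]; k=max(cs,key=cv2.contourArea); k=cv2.convexHull(k).reshape(-1,2)+[x0,y0]
    W=ray(c,k,z)[:,:2]; (cx,cy),r=cv2.minEnclosingCircle(W.astype(np.float32)); e=cv2.fitEllipse(k.astype(np.float32))
    print("disc circle",round(cx,4),round(cy,4),round(r,4),"ell centre",ray(c,[e[0]],z)[0].round(4),np.array(e[1]).round(1))
    f=np.zeros(m.shape,np.uint8); cv2.fillConvexPoly(f,(k-[x0,y0]).astype(np.int32),1); f=cv2.erode(f,np.ones((5,5)))
    g=(sub.max(2)<120)&(f>0)
    v,u=np.where(g)
    if len(u):
        mu=[u.mean()+x0,v.mean()+y0]; print("ring px",np.round(mu,1),len(u),"world",ray(c,[mu],z)[0].round(4))
if __name__=="__main__":
    import sys
    c=robot.read_camera("wrist"); dish(c,(295,130,380,215),0.015)
    c=robot.read_camera("scene"); dish(c,(275,300,312,338),0.015); cv2.imwrite("pics/s2.png",c["color"])
    c=robot.read_camera("side"); dish(c,(305,335,360,385),0.015); cv2.imwrite("pics/d2.png",c["color"])
E
python3 ds.py
```

```text
disc circle 0.5867 0.2299 0.0255 ell centre [0.587 0.23  0.015] [56.3 56.6]
ring px [329.7 159.5] 81 world [0.5981 0.236  0.015 ]
disc circle 0.5867 0.2302 0.0268 ell centre [0.5865 0.2303 0.015 ] [19.5 24.6]
disc circle 0.5858 0.2292 0.0243 ell centre [0.5858 0.2295 0.015 ] [22.8 29.9]
ring px [322.3 360.4] 7 world [0.5979 0.2367 0.015 ]
```

```bash
python3 - <<'E'
from h import *
delta([0.5865,0.2300,0.004],0.162)
E
```

```text
t 5.1 tcp [0.5565 0.2279 0.1987] yaw 0.1641 tilt 0.04 open 0.0928 F [-0.41  0.88  0.08]
delta [0.03   0.0027 0.1947] spin 0.0021
```

```bash
python3 -m pendant '[{"delta_pos":[0.03,0.0027,0.04],"spin":0},{"delta_pos":[0.03,0.0027,0.08],"spin":0},{"delta_pos":[0.03,0.0027,0.12],"spin":0},{"delta_pos":[0.03,0.0027,0.15],"spin":0},{"delta_pos":[0.03,0.0027,0.17],"spin":0},{"delta_pos":[0.03,0.0027,0.18],"spin":0},{"delta_pos":[0.03,0.0027,0.18],"spin":0}]'; python3 - <<'E'
from h import *
delta([0.5865,0.2300,0.004],0.162)
c=cam("wrist","w3.png")
E
```

```text
t: 5.8
tool_pos: [0.5853, 0.2295, 0.0171]
orientation: [3.13, 0.257, -0.005]
force: [-0.1, -0.7, -0.0]
opening: 0.0933
t 5.8 tcp [0.5853 0.2295 0.0171] yaw 0.1639 tilt 0.2 open 0.0933 F [-0.09 -0.71 -0.01]
delta [ 0.0013 -0.0003  0.0131] spin 0.0019
```

View pics/w3.png

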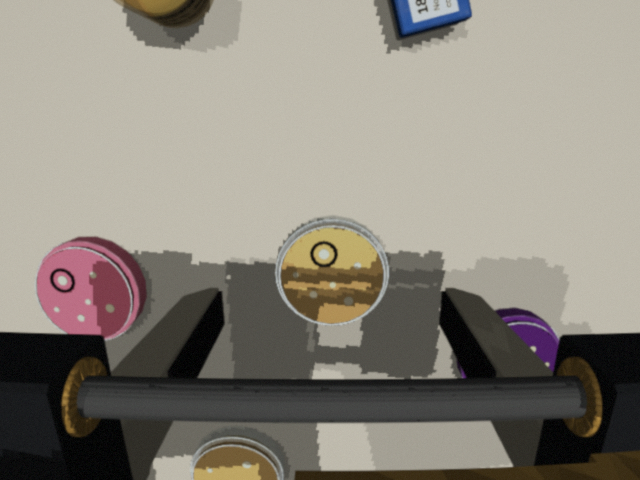

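The dish sits centred between the fingers, and the ring is at (323,254). Now the last bit of descent and the grip.

```bash
python3 -m pendant '[{"delta_pos":[0.001,0,0.008],"spin":0},{"delta_pos":[0.001,0,0.012],"spin":0},{"delta_pos":[0.001,0,0.013],"spin":0},{"delta_pos":[0.001,0,0.013],"spin":0}]';  python3 -m pendant '[{"delta_pos":[0,0,0],"spin":0},{"delta_pos":[0,0,0],"spin":0},{"delta_pos":[0,0,0],"spin":0},{"delta_pos":[0,0,0],"spin":0},{"delta_pos":[0,0,0],"spin":0},{"delta_pos":[0,0,0],"spin":0},{"delta_pos":[0,0,0],"spin":0},{"delta_pos":[0,0,0],"spin":0}]' 1 12; python3 - <<'E'
from h import *
delta([0.5865,0.2300,0.004],0.162)
c=cam("wrist","w4.png")
E
```

```text
t: 6.25
tool_pos: [0.5875, 0.2301, 0.006]
orientation: [3.13, 0.257, -0.001]
force: [0.2, 0.3, 0.2]
opening: 0.0933
t: 7.05
tool_pos: [0.5875, 0.2301, 0.006]
orientation: [3.13, 0.257, -0.001]
force: [0.0, -0.1, 0.6]
opening: 0.0338
t 7.05 tcp [0.5875 0.2301 0.006 ] yaw 0.164 tilt 0.05 open 0.0338 F [ 0.03 -0.1   0.57]
delta [-0.001  -0.0001  0.002 ] spin 0.002
```

View pics/w4.png

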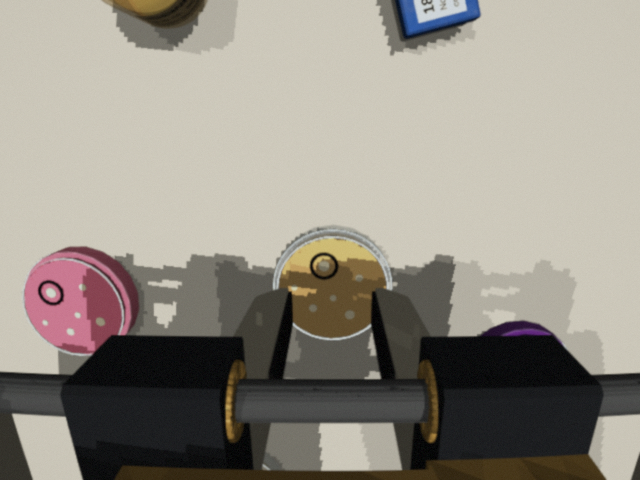

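```bash
python3 - <<'E'
from h import *
from ds import dish
c=robot.read_camera("wrist"); 
for uv in ([333,285],[323,266]): print(ray(c,[uv],0.015))
d=cam("side","d3.png"); cv2.imwrite("pics/d3c.png",cv2.resize(d["color"][300:440,240:440],None,fx=4,fy=4))
d=cam("scene","s3.png"); cv2.imwrite("pics/s3c.png",cv2.resize(d["color"][250:390,220:420],None,fx=4,fy=4))
E
```

```text
[[0.58900896 0.22996924 0.015     ]]
[[0.59772869 0.23620308 0.015     ]]
```

View pics/d3c.png

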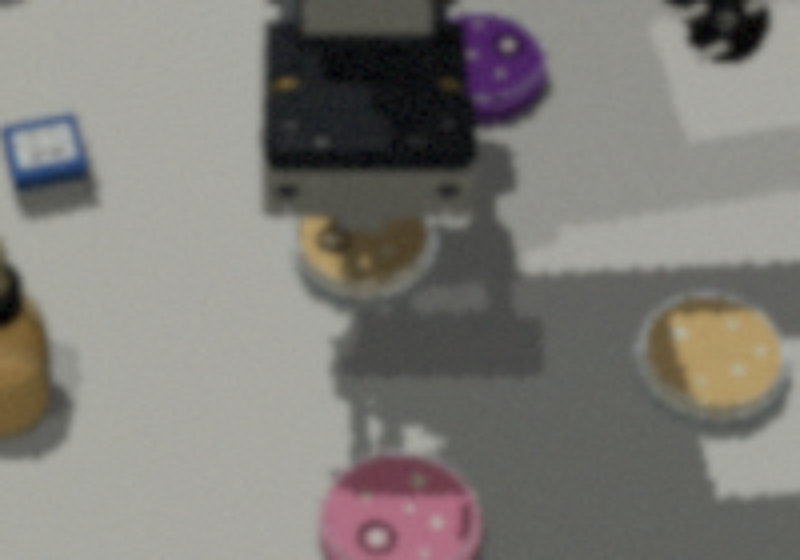

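View pics/s3c.png

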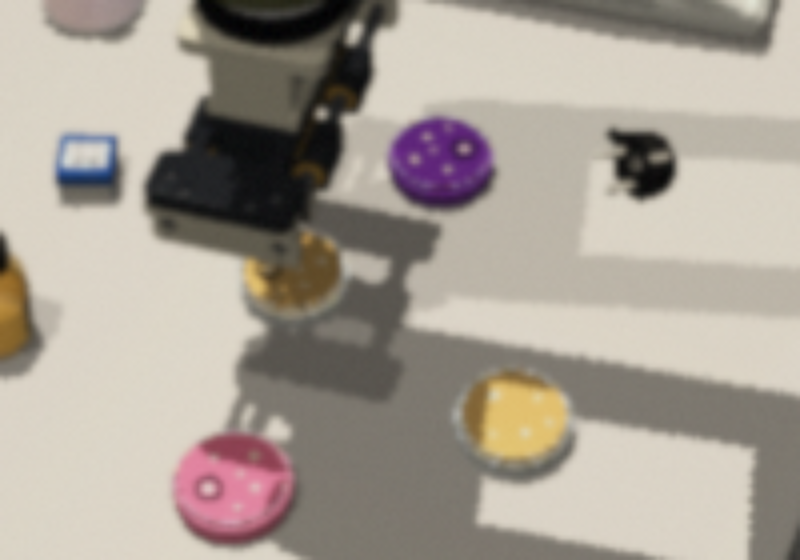

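```bash
python3 - <<'E'
from h import *
delta([0.5865,0.2300,0.004],0.162)
s,R=st()
def P(x,y,z): return s["tool_pos"]+R@np.array([x,y,z])
c=cam("wrist","w5.png")
print(proj(c,[P(0,0,0),P(0.0075,0,0),P(0,0,-0.03),P(0.0075,0,-0.03)]))
E
```

```text
t 7.25 tcp [0.5875 0.2301 0.006 ] yaw 0.164 tilt 0.05 open 0.0175 F [ 0.14  0.15 -0.18]
delta [-0.001  -0.0001  0.002 ] spin 0.002
[[332.19763887 280.90529558]
 [332.21814154 266.73144529]
 [332.34973626 306.56389605]
 [332.37563144 290.486656  ]]
```

View pics/w5.png

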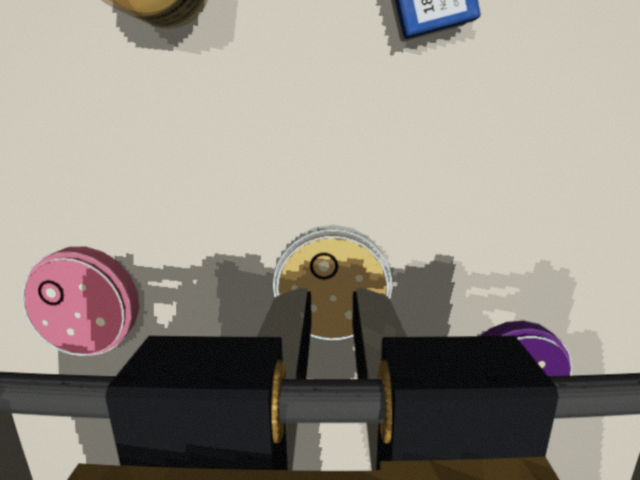

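The wrist image shows the fingers closing in the air above the dish. The visible tips match a point 30 mm behind the reported TCP, at projected row 290, so the real tips are about 30 mm higher than `tool_pos` says. I'll open up and find the worktop gently by touch.

```bash
python3 -m pendant '[{"delta_pos":[0,0,0],"spin":0},{"delta_pos":[0,0,0],"spin":0},{"delta_pos":[0,0,0],"spin":0},{"delta_pos":[0,0,0],"spin":0},{"delta_pos":[0,0,0],"spin":0},{"delta_pos":[0,0,0],"spin":0},{"delta_pos":[0,0,0],"spin":0},{"delta_pos":[0,0,0],"spin":0},{"delta_pos":[0,0,0],"spin":0}]' -1 12;  python3 -m pendant '[{"delta_pos":[0,0,0],"spin":0}]'
```

```text
t: 8.2
tool_pos: [0.5875, 0.2301, 0.006]
orientation: [3.13, 0.257, -0.001]
force: [0.4, 0.1, 0.1]
opening: 0.0812
t: 8.3
tool_pos: [0.5875, 0.2301, 0.006]
orientation: [3.13, 0.257, -0.001]
force: [-0.6, 0.4, 0.0]
opening: 0.089
```

```bash
python3 -m pendant '[{"delta_pos":[-0.001,0,0.008],"spin":0},{"delta_pos":[-0.001,0,0.016],"spin":0},{"delta_pos":[-0.001,0,0.022],"spin":0},{"delta_pos":[-0.001,0,0.025],"spin":0},{"delta_pos":[-0.001,0,0.026],"spin":0},{"delta_pos":[-0.001,0,0.027],"spin":0}]'; python3 - <<'E'
from h import *
delta([0.5865,0.2300,0.004],0.162)
c=cam("wrist","w6.png")
E
```

```text
t: 8.9
tool_pos: [0.5865, 0.2299, -0.0211]
orientation: [3.13, 0.257, -0.001]
force: [0.5, -0.2, 0.0]
opening: 0.0932
t 8.9 tcp [ 0.5865  0.2299 -0.0211] yaw 0.164 tilt 0.05 open 0.0932 F [ 0.48 -0.17  0.01]
delta [-0.     -0.0001 -0.0251] spin 0.002
```

View pics/w6.png

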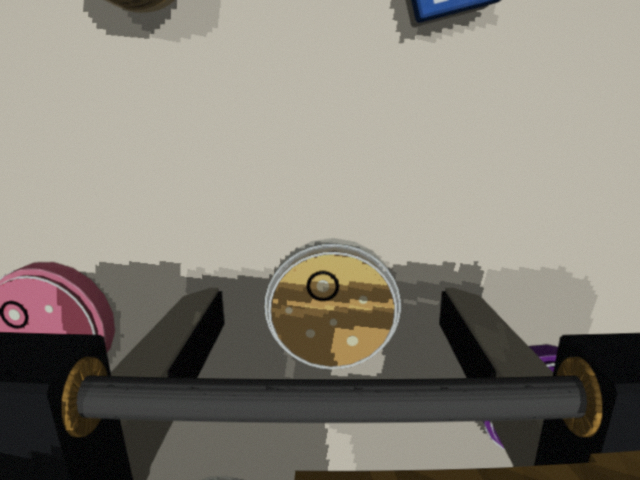

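```bash
python3 -m pendant '[{"delta_pos":[0,0,0.003],"spin":0},{"delta_pos":[0,0,0.004],"spin":0},{"delta_pos":[0,0,0.004],"spin":0}]'; for i in 1 ; do python3 -m pendant '[{"delta_pos":[0,0,0.0015],"spin":0},{"delta_pos":[0,0,0.0015],"spin":0}]';python3 -m pendant '[{"delta_pos":[0,0,0.0015],"spin":0},{"delta_pos":[0,0,0.0015],"spin":0}]'; done
```

```text
t: 9.25
tool_pos: [0.5865, 0.2299, -0.0252]
orientation: [3.13, 0.257, -0.001]
force: [-0.3, -0.1, -0.5]
opening: 0.0929
t: 9.45
tool_pos: [0.5863, 0.2298, -0.027]
orientation: [3.13, 0.257, -0.002]
force: [0.3, -0.7, -0.4]
opening: 0.0929
t: 9.65
tool_pos: [0.5861, 0.2297, -0.0287]
orientation: [3.13, 0.257, -0.002]
force: [0.8, 0.4, 0.6]
opening: 0.093
```

```bash
python3 -m pendant '[{"delta_pos":[0,0,0.001],"spin":0},{"delta_pos":[0,0,0.001],"spin":0}]'; python3 -m pendant '[{"delta_pos":[0,0,0.001],"spin":0},{"delta_pos":[0,0,0.001],"spin":0}]'
```

```text
t: 9.85
tool_pos: [0.5859, 0.2297, -0.0299]
orientation: [3.13, 0.257, -0.003]
force: [-0.5, -0.5, -0.6]
opening: 0.0931
t: 10.05
tool_pos: [0.5858, 0.2297, -0.0311]
orientation: [3.13, 0.257, -0.003]
force: [-0.2, 0.5, -0.6]
opening: 0.0928
```

```bash
python3 -m pendant '[{"delta_pos":[0.0007,0,-0.002],"spin":0},{"delta_pos":[0.0007,0,-0.002],"spin":0},{"delta_pos":[0.0007,0,-0.002],"spin":0},{"delta_pos":[0.0007,0,-0.002],"spin":0},{"delta_pos":[0.0007,0,-0.002],"spin":0},{"delta_pos":[0.0007,0,-0.002],"spin":0},{"delta_pos":[0.0007,0,-0.002],"spin":0},{"delta_pos":[0.0007,0,-0.002],"spin":0}]' 1 12; python3 - <<'E'
from h import *
delta([0.5865,0.2300,-0.03],0.162)
c=cam("wrist","w7.png"); print(ray(c,[[322,285]],0.015))
E
```

```text
t: 10.85
tool_pos: [0.5865, 0.2298, -0.0291]
orientation: [3.13, 0.257, -0.003]
force: [0.2, 0.3, -0.1]
opening: 0.0573
t 10.85 tcp [ 0.5865  0.2298 -0.0291] yaw 0.1639 tilt 0.13 open 0.0573 F [ 0.19  0.34 -0.11]
delta [ 0.     -0.0002  0.0009] spin 0.0019
[[0.60149654 0.23644995 0.015     ]]
```

View pics/w7.png

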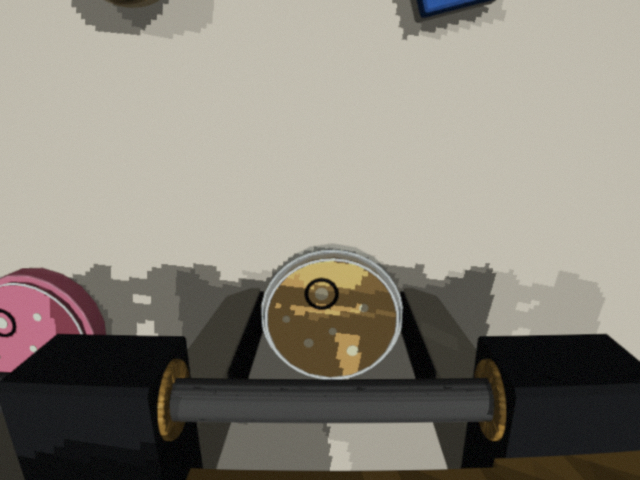

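```bash
python3 -m pendant '[{"delta_pos":[0,0,0],"spin":0},{"delta_pos":[0,0,-0.01],"spin":0},{"delta_pos":[0,0,-0.03],"spin":0},{"delta_pos":[0,0,-0.06],"spin":0},{"delta_pos":[0,0,-0.10],"spin":0},{"delta_pos":[0,0,-0.13],"spin":0},{"delta_pos":[0,0,-0.14],"spin":0},{"delta_pos":[0,0,-0.14],"spin":0}]'; python3 - <<'E'
from h import *
delta([0.5775,-0.1165,0.11],0.162)
E
```

```text
t: 11.7
tool_pos: [0.5883, 0.2304, 0.1132]
orientation: [3.131, 0.257, 0.003]
force: [0.4, -0.1, 0.1]
opening: 0.0575
t 11.7 tcp [0.5883 0.2304 0.1132] yaw 0.164 tilt 0.12 open 0.0575 F [ 0.36 -0.07  0.11]
delta [-0.0672  0.3405  0.0032] spin 0.002
```

```bash
python3 -m pendant '[{"delta_pos":[-0.01,0.02,0],"spin":0},{"delta_pos":[-0.02,0.05,0],"spin":0},{"delta_pos":[-0.03,0.09,0],"spin":0},{"delta_pos":[-0.04,0.13,0],"spin":0},{"delta_pos":[-0.05,0.17,0],"spin":0},{"delta_pos":[-0.055,0.21,0],"spin":0},{"delta_pos":[-0.06,0.235,0],"spin":0},{"delta_pos":[-0.067,0.25,0],"spin":0},{"delta_pos":[-0.067,0.26,0],"spin":0},{"delta_pos":[-0.067,0.26,0],"spin":0}]'; python3 - <<'E'
from h import *
delta([0.5775,-0.1165,0.11],0.162)
c=cam("wrist","w8.png"); marks(c,"wrist","plate_top")
E
```

```text
t: 12.7
tool_pos: [0.5641, -0.0375, 0.1121]
orientation: [-3.131, -0.256, -0.001]
force: [-0.3, -0.4, 0.1]
opening: 0.0579
t 12.7 tcp [ 0.5641 -0.0375  0.1121] yaw 0.163 tilt 0.04 open 0.0579 F [-0.33 -0.39  0.15]
delta [0.0004 0.0802 0.0021] spin 0.001
wrist plate_top 0.79 [ 0.5772 -0.1161  0.0637]
```

View pics/w8.png

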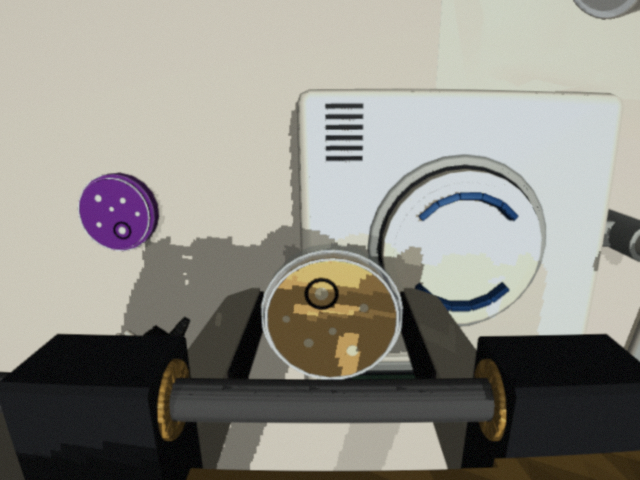

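```bash
python3 - <<'E'
from h import *
from ad import adapter
c=robot.read_camera("wrist")
im=c["color"].astype(int)
for z in (0.07,0.073): adapter(c,(415,185,522,315),z)
from ds import dish
dish(c,(255,240,410,385),0.1121+0.029+0.015); delta([0.5775,-0.1165,0.11],0.162)
# adapter fit by inner/outer: pixel radii
E
```

```text
centre [ 0.5778 -0.1163] r 0.0353 yaw 18.08 [2, 2] 1057
centre [ 0.5785 -0.1151] r 0.0349 yaw 18.08 [2, 2] 1057
disc circle 0.5776 -0.034 0.0215 ell centre [ 0.5808 -0.0335  0.1561] [ 40.3 106.9]
ring px [325.9 286.6] 311 world [ 0.5786 -0.0311  0.1561]
t 12.85 tcp [ 0.5646 -0.0359  0.1129] yaw 0.165 tilt 0.1 open 0.0577 F [-0.44  0.04 -1.26]
delta [-0.0005  0.0817  0.0028] spin 0.003
```

```bash
python3 - <<'E'
from h import *
c=robot.read_camera("wrist"); print(ray(c,[[333,318],[322,294]],0.1129+0.044)); delta([0.578,-0.116,0.11],0.162)
E
```

```text
[[ 0.56608683 -0.03585115  0.1569    ]
 [ 0.57560987 -0.02987424  0.1569    ]]
t 12.9 tcp [ 0.5647 -0.0358  0.113 ] yaw 0.1654 tilt 0.12 open 0.0578 F [0.35 0.28 0.06]
delta [-0.0001  0.0813  0.003 ] spin 0.0034
```

```bash
python3 -m pendant '[{"delta_pos":[-0.001,0.02,0],"spin":0},{"delta_pos":[-0.001,0.05,0],"spin":0},{"delta_pos":[-0.001,0.07,0],"spin":0},{"delta_pos":[-0.001,0.081,0],"spin":0},{"delta_pos":[-0.001,0.081,0],"spin":0},{"delta_pos":[-0.001,0.081,0.02],"spin":0},{"delta_pos":[-0.001,0.081,0.04],"spin":0},{"delta_pos":[-0.001,0.081,0.055],"spin":0},{"delta_pos":[-0.001,0.081,0.058],"spin":0},{"delta_pos":[-0.001,0.081,0.058],"spin":0}]'; python3 - <<'E'
from h import *
delta([0.5775,-0.116,0.038],0.162)
c=cam("wrist","w9.png"); 
d=cam("side","d9.png"); cv2.imwrite("pics/d9c.png",cv2.resize(d["color"][140:290,280:460],None,fx=4,fy=4))
E
```

```text
t: 13.9
tool_pos: [0.5767, -0.1151, 0.0545]
orientation: [-3.13, -0.26, -0.001]
force: [-0.2, -1.1, -0.2]
opening: 0.0576
t 13.9 tcp [ 0.5767 -0.1151  0.0545] yaw 0.166 tilt 0.07 open 0.0576 F [-0.17 -1.09 -0.18]
delta [0.0006 0.0011 0.0165] spin 0.004
```

View pics/w9.png

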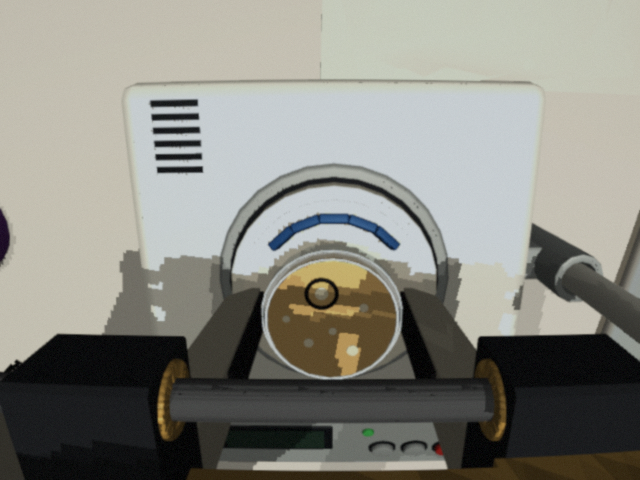

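View pics/d9c.png

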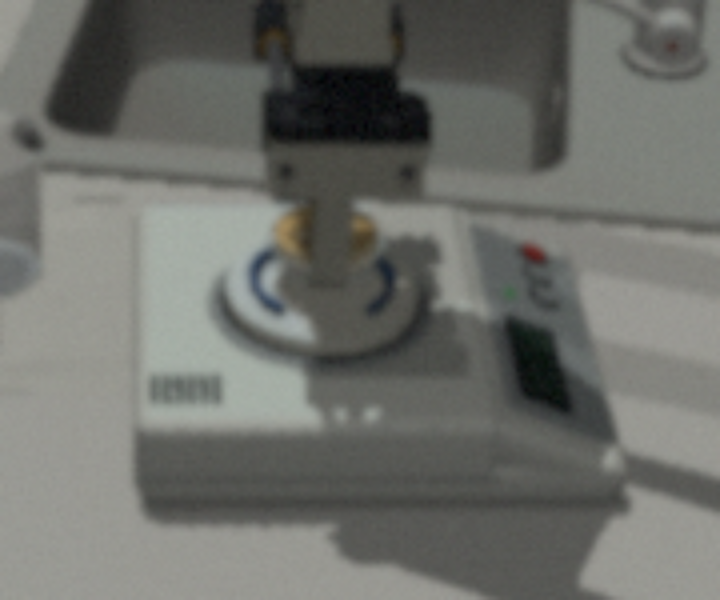

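The dish is centred over the adapter: arc ends at columns 270 and 398, dish centre at column 333. I'll lower it in small steps and watch the force.

```bash
python3 -m pendant '[{"delta_pos":[0.0006,0.001,0.004],"spin":0},{"delta_pos":[0.0006,0.001,0.008],"spin":0},{"delta_pos":[0.0006,0.001,0.011],"spin":0},{"delta_pos":[0.0006,0.001,0.012],"spin":0},{"delta_pos":[0.0006,0.001,0.012],"spin":0}]';  python3 -m pendant '[{"delta_pos":[0,0,0.001],"spin":0},{"delta_pos":[0,0,0.002],"spin":0},{"delta_pos":[0,0,0.002],"spin":0}]'
```

```text
t: 14.5
tool_pos: [0.5783, -0.1165, 0.0436]
orientation: [-3.131, -0.26, -0.004]
force: [0.5, 0.3, -0.5]
opening: 0.0576
t: 14.8
tool_pos: [0.5782, -0.1165, 0.0415]
orientation: [-3.131, -0.26, -0.004]
force: [-0.3, -0.2, -0.6]
opening: 0.0572
```

```bash
 python3 -m pendant '[{"delta_pos":[0,0,0.001],"spin":0},{"delta_pos":[0,0,0.0015],"spin":0},{"delta_pos":[0,0,0.0015],"spin":0}]'; python3 -c "
from h import *
delta([0.578,-0.116,0.038],0.162)"
```

```text
t: 15.1
tool_pos: [0.5782, -0.1165, 0.0399]
orientation: [-3.13, -0.26, -0.004]
force: [-0.1, 0.1, 0.1]
opening: 0.0574
t 15.1 tcp [ 0.5782 -0.1165  0.0399] yaw 0.1656 tilt 0.13 open 0.0574 F [-0.06  0.11  0.13]
delta [-0.0001 -0.0005  0.0019] spin 0.0036
```

```bash
 python3 -m pendant '[{"delta_pos":[0,0,0.001],"spin":0},{"delta_pos":[0,0,0.001],"spin":0},{"delta_pos":[0,0,0.001],"spin":0}]';python3 -m pendant '[{"delta_pos":[0,0,0.001],"spin":0},{"delta_pos":[0,0,0.001],"spin":0},{"delta_pos":[0,0,0.001],"spin":0}]'; python3 -c "
from h import *
delta([0.578,-0.116,0.038],0.162)
c=cam('wrist','w10.png')"
```

```text
t: 15.4
tool_pos: [0.5782, -0.1165, 0.0388]
orientation: [-3.131, -0.26, -0.003]
force: [-0.5, -0.0, 0.6]
opening: 0.0573
t: 15.7
tool_pos: [0.5782, -0.1165, 0.0379]
orientation: [-3.131, -0.26, -0.004]
force: [-0.6, 0.3, 0.2]
opening: 0.0576
t 15.7 tcp [ 0.5782 -0.1165  0.0379] yaw 0.1656 tilt 0.14 open 0.0576 F [-0.57  0.28  0.15]
delta [-0.0001 -0.0005 -0.0001] spin 0.0036
```

View pics/w10.png

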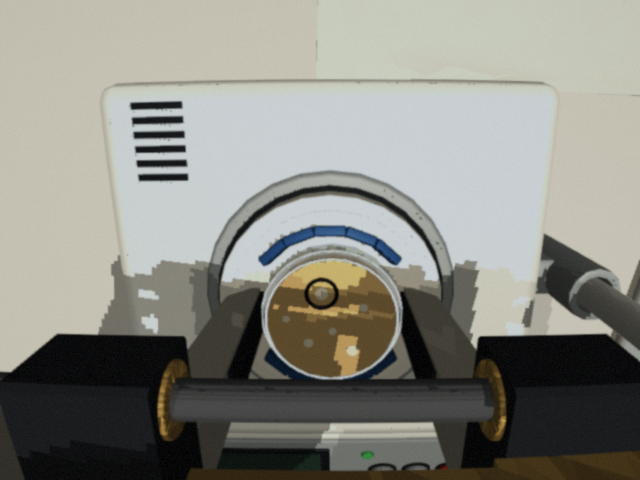

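```bash
 python3 -m pendant '[{"delta_pos":[0,0,0.001],"spin":0},{"delta_pos":[0,0,0.001],"spin":0},{"delta_pos":[0,0,0.001],"spin":0}]';python3 -m pendant '[{"delta_pos":[0,0,0.001],"spin":0},{"delta_pos":[0,0,0.001],"spin":0},{"delta_pos":[0,0,0.001],"spin":0}]'
```

```text
t: 16.05
tool_pos: [0.5783, -0.1165, 0.0371]
orientation: [-3.131, -0.26, -0.004]
force: [-0.3, -0.3, 2.0]
opening: 0.0575
t: 16.35
tool_pos: [0.5784, -0.1165, 0.0362]
orientation: [-3.131, -0.26, -0.004]
force: [-1.8, 0.8, 3.2]
opening: 0.0579
```

```bash
 python3 -m pendant '[{"delta_pos":[0,0,-0.001],"spin":0},{"delta_pos":[0,0,-0.001],"spin":0}]';python3 -m pendant '[{"delta_pos":[0,0,0],"spin":0},{"delta_pos":[0,0,0],"spin":0},{"delta_pos":[0,0,0],"spin":0},{"delta_pos":[0,0,0],"spin":0},{"delta_pos":[0,0,0],"spin":0}]' -0.6; python3 -c "
from h import *
delta([0.578,-0.116,0.038],0.162)
c=cam('wrist','w11.png')"
```

```text
t: 16.55
tool_pos: [0.5784, -0.1165, 0.0373]
orientation: [-3.131, -0.26, -0.004]
force: [-0.7, 0.1, 2.1]
opening: 0.0575
t: 17.05
tool_pos: [0.5783, -0.1165, 0.0372]
orientation: [-3.131, -0.26, -0.004]
force: [-0.6, 0.2, 0.1]
opening: 0.0739
t 17.05 tcp [ 0.5783 -0.1165  0.0372] yaw 0.1656 tilt 0.15 open 0.0739 F [-0.56  0.15  0.13]
delta [-0.0002 -0.0006 -0.0008] spin 0.0036
```

View pics/w11.png

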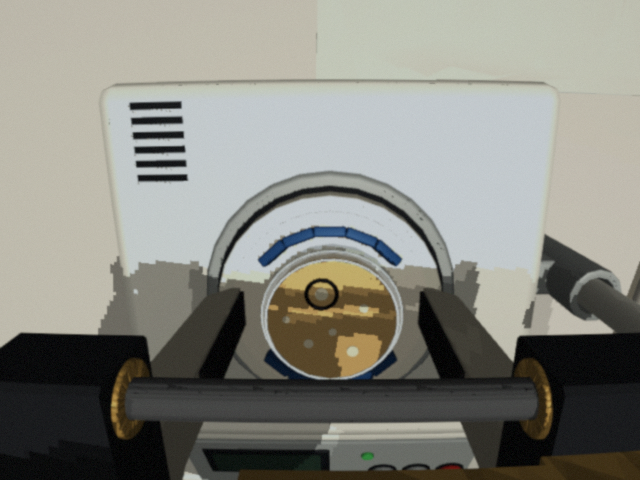

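The dish is released between the arcs. Now I'll lift and look.

```bash
python3 -m pendant '[{"delta_pos":[0,0,-0.01],"spin":0},{"delta_pos":[0,0,-0.03],"spin":0},{"delta_pos":[0,0,-0.07],"spin":0},{"delta_pos":[0,0,-0.11],"spin":0},{"delta_pos":[0,0,-0.15],"spin":0},{"delta_pos":[0,0,-0.17],"spin":0},{"delta_pos":[0,0,-0.17],"spin":0},{"delta_pos":[0,0,-0.17],"spin":0}]' -1; python3 -c "
from h import *
delta([0.578,-0.116,0.038],0.162)
c=cam('wrist','w12.png'); marks(c,'wrist','mark');marks(c,'wrist','dish');marks(c,'wrist','plate_top');marks(c,'wrist','pen');marks(c,'wrist','pen_holder')"
```

```text
t: 17.9
tool_pos: [0.5781, -0.1166, 0.2076]
orientation: [3.131, 0.26, 0.006]
force: [-0.3, -0.7, -1.0]
opening: 0.0929
t 17.9 tcp [ 0.5781 -0.1166  0.2076] yaw 0.1656 tilt 0.2 open 0.0929 F [-0.32 -0.7  -1.02]
delta [-0.0006 -0.0007  0.1696] spin 0.0036
wrist mark 0.66 [0.5422 0.1156 0.0103]
wrist dish 0.94 [0.5527 0.1224 0.0032]
wrist dish 0.71 [ 0.5783 -0.1179  0.0688]
wrist dish 0.66 [ 0.5914 -0.1108  0.0791]
wrist pen_holder 0.7 [ 0.5981 -0.2278  0.0718]
```

View pics/w12.png

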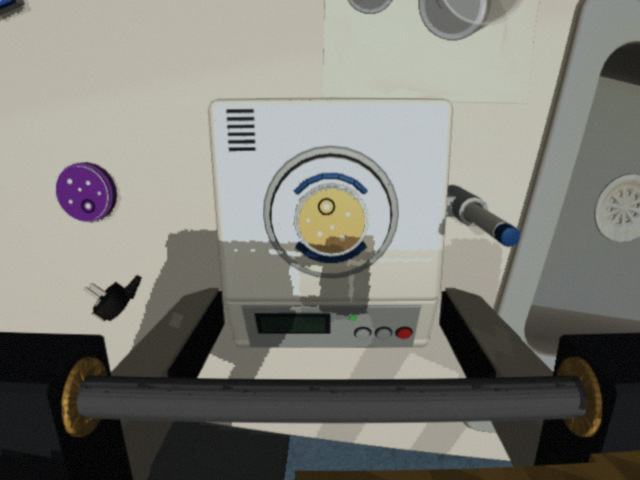

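```bash
python3 - <<'E'
from h import *
c=robot.read_camera("wrist"); cv2.imwrite("pics/w13c.png",cv2.resize(c["color"][165:265,420:540],None,fx=6,fy=6,interpolation=cv2.INTER_CUBIC))
print("ring",ray(c,[[326.5,206.5]],0.082).round(4))
for n in ("scene","side"):
    d=cam(n,n+"14.png"); x0,y0={"scene":(300,130),"side":(300,130)}[n]
    cv2.imwrite("pics/"+n+"14c.png",cv2.resize(d["color"][y0:y0+120,x0:x0+130],None,fx=5,fy=5,interpolation=cv2.INTER_CUBIC))
E
```

```text
ring [[ 0.5886 -0.1101  0.082 ]]
```

View pics/w13c.png

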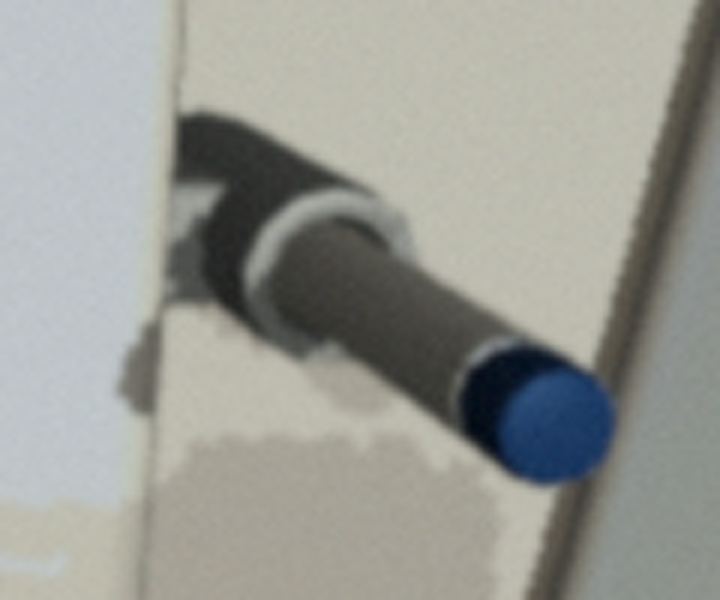

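View pics/scene14c.png

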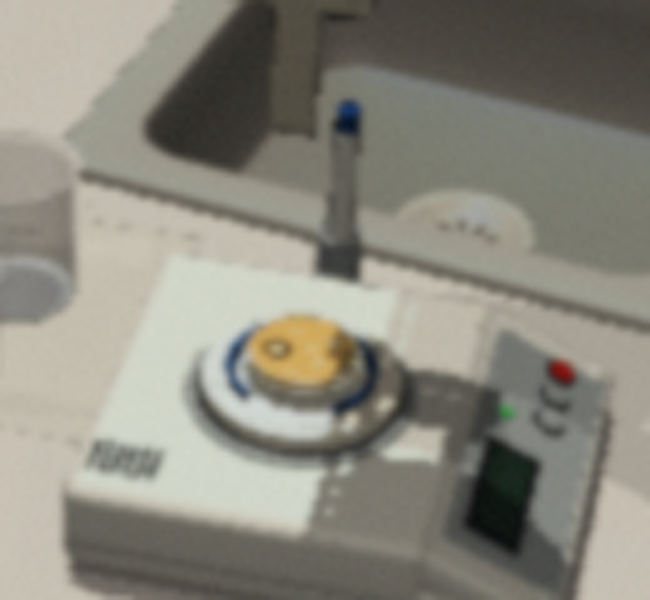

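View pics/side14c.png

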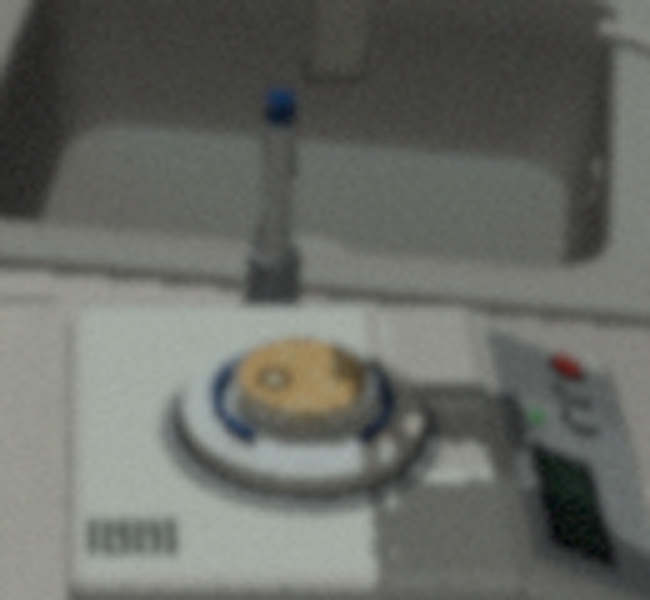

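```bash
python3 - <<'E'
from h import *
c=robot.read_camera("wrist")
print("top w",ray(c,[[512.8,236.2]],0.146).round(4),"mouth w",ray(c,[[474.2,210]],0.070).round(4))
s=robot.read_camera("scene");d=robot.read_camera("side")
print("top",ray(s,[[369.6,151.0]],0.146).round(4),ray(d,[[356.2,149.4]],0.146).round(4))
# triangulate
A=[];b=[]
for cc,uv in ((c,[512.8,236.2]),(s,[369.6,151.0]),(d,[356.2,149.4])):
    o=-cc["R"].T@cc["t"]; p=ray(cc,[uv],0.146)[0]; v=(p-o)/np.linalg.norm(p-o); M=np.eye(3)-np.outer(v,v); A.append(M);b.append(M@o)
print(np.linalg.lstsq(np.vstack(A),np.hstack(b),rcond=None)[0].round(4))
# predicted holder
ps=np.radians(9.3); x=np.array([np.cos(ps),np.sin(ps)]); y=np.array([-x[1],x[0]])
print("pred holder along", np.array([0.5782,-0.116])-0.1125*y)
delta([0.60,-0.228,0.13],0.162)
s_,R=st(); print(s_["q"].round(3))
E
```

```text
top w [[ 0.6031 -0.2296  0.146 ]] mouth w [[ 0.6039 -0.2289  0.07  ]]
top [[ 0.6025 -0.2307  0.146 ]] [[ 0.6008 -0.2268  0.146 ]]
[ 0.6022 -0.2305  0.1449]
pred holder along [ 0.59638043 -0.22702127]
t 18.5 tcp [ 0.5779 -0.1166  0.2071] yaw 0.1656 tilt 0.14 open 0.0927 F [-0.9   0.01  0.48]
delta [0.0033 0.1135 0.0771] spin 0.0036
[-2.870e-01  9.200e-02  1.491e+00  1.000e-03  1.557e+00  1.118e+00]
```

The pen is nearly upright: top at (0.603, -0.230), mouth at (0.604, -0.229). I'll move above it and check.

```bash
python3 - <<'E'
from h import *
delta([0.6030,-0.2295,0.067],0.162)
E
python3 -m pendant '[{"delta_pos":[0.003,0.03,0],"spin":0},{"delta_pos":[0.006,0.07,0],"spin":0},{"delta_pos":[0.006,0.10,0],"spin":0},{"delta_pos":[0.006,0.115,0],"spin":0},{"delta_pos":[0.006,0.115,0],"spin":0},{"delta_pos":[0.006,0.115,0.02],"spin":0},{"delta_pos":[0.006,0.115,0.04],"spin":0},{"delta_pos":[0.006,0.115,0.04],"spin":0}]'
python3 - <<'E'
from h import *
delta([0.6030,-0.2295,0.067],0.162); c=cam("wrist","w15.png")
E
```

```text
t 18.5 tcp [ 0.5779 -0.1166  0.2071] yaw 0.1656 tilt 0.14 open 0.0927 F [-0.9   0.01  0.48]
delta [0.0058 0.1155 0.1401] spin 0.0036
t: 19.3
tool_pos: [0.601, -0.2265, 0.1636]
orientation: [-3.127, -0.261, 0.004]
force: [0.1, 0.3, -0.2]
opening: 0.0928
t 19.3 tcp [ 0.601  -0.2265  0.1636] yaw 0.1667 tilt 0.25 open 0.0928 F [ 0.13  0.29 -0.16]
delta [0.0017 0.0037 0.0966] spin 0.0047
```

View pics/w15.png

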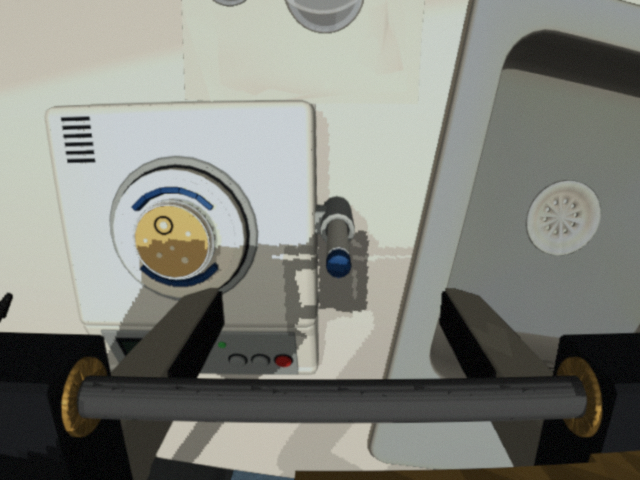

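```bash
python3 - <<'E'
from h import *
c=robot.read_camera("wrist"); p=ray(c,[[339,263.5]],0.146)[0]; print(p.round(4)); print("ring",ray(c,[[163.5,225.5]],0.082).round(4)); delta([0.6030,-0.2295,0.067],0.162)
E
```

```text
[ 0.6047 -0.2302  0.146 ]
ring [[ 0.5896 -0.1108  0.082 ]]
t 19.4 tcp [ 0.6026 -0.2276  0.1672] yaw 0.1666 tilt 0.12 open 0.0933 F [ 0.08 -0.14  0.55]
delta [-1.000e-04  2.000e-03  1.002e-01] spin 0.0046
```

```bash
python3 -m pendant '[{"delta_pos":[0.001,0.0025,0.02],"spin":0},{"delta_pos":[0.001,0.0025,0.05],"spin":0},{"delta_pos":[0.001,0.0025,0.075],"spin":0},{"delta_pos":[0.001,0.0025,0.09],"spin":0},{"delta_pos":[0.001,0.0025,0.10],"spin":0},{"delta_pos":[0.001,0.0025,0.10],"spin":0},{"delta_pos":[0.001,0.0025,0.10],"spin":0}]'
python3 - <<'E'
from h import *
delta([0.6038,-0.2300,0.067],0.162); c=cam("wrist","w16.png")
E
```

```text
t: 20.1
tool_pos: [0.605, -0.23, 0.0687]
orientation: [-3.13, -0.262, -0.005]
force: [0.3, -1.1, 0.1]
opening: 0.0928
t 20.1 tcp [ 0.605  -0.23    0.0687] yaw 0.1668 tilt 0.18 open 0.0928 F [ 0.34 -1.08  0.1 ]
delta [-0.0012 -0.0002  0.0017] spin 0.0048
```

View pics/w16.png

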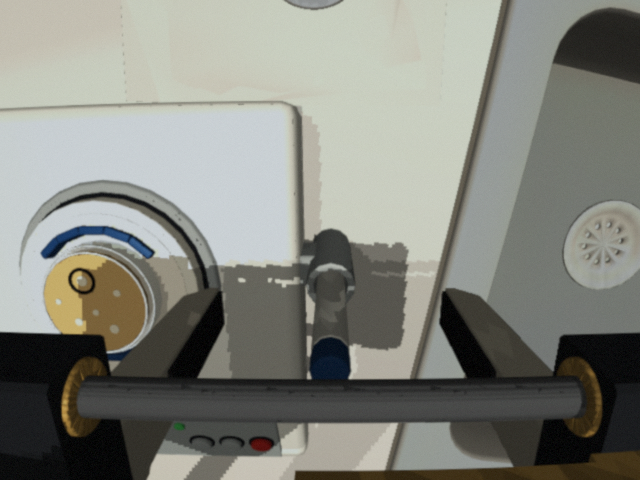

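```bash
python3 -m pendant '[{"delta_pos":[-0.001,0,0],"spin":0},{"delta_pos":[-0.001,0,0],"spin":0},{"delta_pos":[-0.001,0,0],"spin":0},{"delta_pos":[-0.001,0,0],"spin":0},{"delta_pos":[-0.001,0,0],"spin":0},{"delta_pos":[-0.001,0,0],"spin":0},{"delta_pos":[-0.001,0,0],"spin":0},{"delta_pos":[-0.001,0,0],"spin":0},{"delta_pos":[-0.001,0,0],"spin":0},{"delta_pos":[-0.001,0,0],"spin":0}]' 1 25
python3 -m pendant '[{"delta_pos":[0,0,0],"spin":0},{"delta_pos":[0,0,0],"spin":0},{"delta_pos":[0,0,0],"spin":0}]'
python3 - <<'E'
from h import *
delta([0.6038,-0.2300,0.067],0.162); c=cam("wrist","w17.png")
E
```

```text
t: 21.15
tool_pos: [0.6043, -0.2304, 0.069]
orientation: [3.131, 0.262, 0.006]
force: [0.3, -0.2, 0.4]
opening: 0.0177
t: 21.45
tool_pos: [0.6044, -0.2304, 0.0691]
orientation: [3.13, 0.262, 0.006]
force: [0.4, -0.0, -0.5]
opening: 0.0136
t 21.45 tcp [ 0.6044 -0.2304  0.0691] yaw 0.1667 tilt 0.22 open 0.0136 F [ 0.41 -0.05 -0.45]
delta [-0.0005 -0.0005  0.0021] spin 0.0047
```

View pics/w17.png

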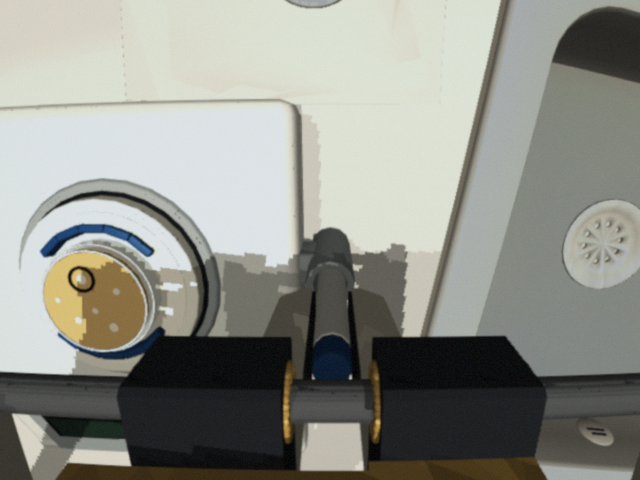

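The pen is gripped at 13.6 mm. Lift it straight up.

```bash
python3 -m pendant '[{"delta_pos":[0,0,-0.01],"spin":0},{"delta_pos":[0,0,-0.03],"spin":0},{"delta_pos":[0,0,-0.05],"spin":0},{"delta_pos":[0,0,-0.07],"spin":0},{"delta_pos":[0,0,-0.09],"spin":0},{"delta_pos":[0,0,-0.11],"spin":0},{"delta_pos":[0,0,-0.12],"spin":0},{"delta_pos":[0,0,-0.12],"spin":0},{"delta_pos":[0,0,-0.12],"spin":0}]'
python3 - <<'E'
from h import *
delta([0.589,-0.1105,0.19],0.162); c=cam("wrist","w18.png")
for l in ("pen_tip","pen"): marks(c,"wrist",l)
for n in ("scene","side"):
    d=cam(n,n+"18.png"); cv2.imwrite("pics/"+n+"18c.png",cv2.resize(d["color"][100:250,300:460],None,fx=4,fy=4,interpolation=cv2.INTER_CUBIC))
    marks(d,n,"pen_tip"); marks(d,n,"mark")
E
```

```text
t: 22.4
tool_pos: [0.6037, -0.2303, 0.1885]
orientation: [-3.131, -0.262, -0.005]
force: [-0.0, -0.7, -0.4]
opening: 0.0139
t 22.4 tcp [ 0.6037 -0.2303  0.1885] yaw 0.1667 tilt 0.2 open 0.0139 F [-0.03 -0.73 -0.44]
delta [ 0.0054 -0.1206 -0.0015] spin 0.0047
wrist pen_tip 0.86 [ 0.6024 -0.2301  0.1259]
wrist pen 0.67 [ 0.6033 -0.2296  0.1248]
scene mark 0.85 [0.5386 0.1138 0.0167]
scene mark 0.76 [0.5592 0.3688 0.0142]
scene mark 0.65 [ 0.594  -0.1105  0.083 ]
side pen_tip 0.71 [ 0.6011 -0.228   0.1262]
side mark 0.95 [ 0.5901 -0.1133  0.079 ]
side mark 0.93 [0.5587 0.368  0.0118]
side mark 0.8 [0.5362 0.1124 0.0166]
```

View pics/w18.png

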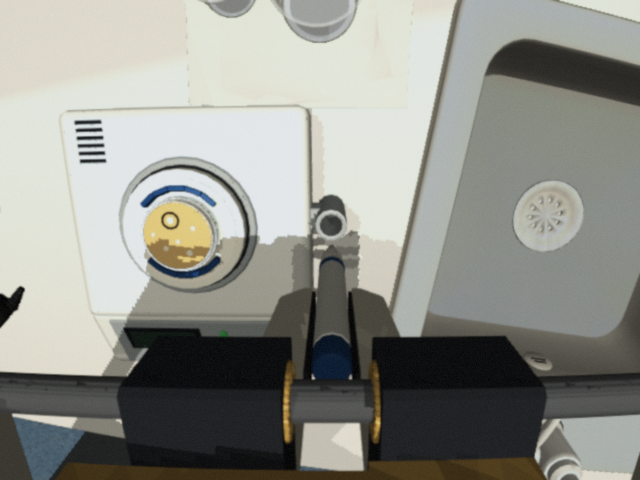

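View pics/side18c.png

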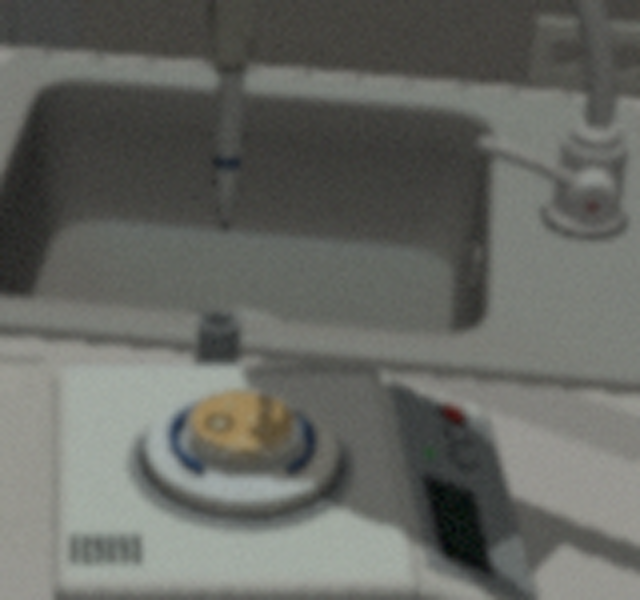

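View pics/scene18c.png

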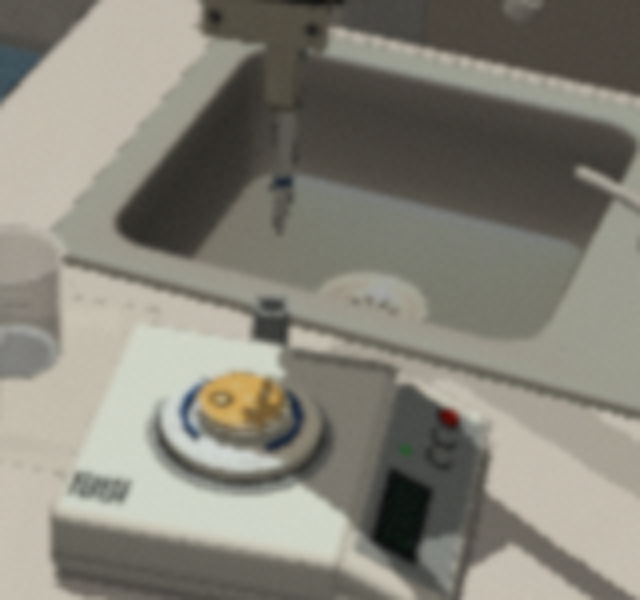

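```bash
python3 -m pendant '[{"delta_pos":[0.002,-0.03,0],"spin":0},{"delta_pos":[0.004,-0.06,0],"spin":0},{"delta_pos":[0.006,-0.09,0],"spin":0},{"delta_pos":[0.006,-0.11,0],"spin":0},{"delta_pos":[0.0065,-0.12,0],"spin":0},{"delta_pos":[0.0065,-0.12,0],"spin":0},{"delta_pos":[0.0065,-0.12,0.015],"spin":0},{"delta_pos":[0.0065,-0.12,0.027],"spin":0},{"delta_pos":[0.0065,-0.12,0.030],"spin":0},{"delta_pos":[0.0065,-0.12,0.030],"spin":0}]'
python3 - <<'E'
from h import *
delta([0.590,-0.1105,0.16],0.162); c=cam("wrist","w19.png"); cv2.imwrite("pics/w19c.png",cv2.resize(c["color"][180:320,260:400],None,fx=4,fy=4,interpolation=cv2.INTER_CUBIC))
marks(c,"wrist","pen_tip");marks(c,"wrist","mark")
for n in ("scene","side"):
    d=cam(n,n+"19.png"); cv2.imwrite("pics/"+n+"19c.png",cv2.resize(d["color"][160:240,310:410],None,fx=7,fy=7,interpolation=cv2.INTER_CUBIC))
    marks(d,n,"pen_tip"); marks(d,n,"mark")
E
```

```text
t: 23.85
tool_pos: [0.5892, -0.1114, 0.1567]
orientation: [-3.13, -0.26, -0.001]
force: [0.5, -0.4, -1.1]
opening: 0.0136
t 23.85 tcp [ 0.5892 -0.1114  0.1567] yaw 0.1657 tilt 0.07 open 0.0136 F [ 0.5  -0.37 -1.05]
delta [ 0.0009 -0.0008 -0.0033] spin 0.0037
wrist pen_tip 0.61 [ 0.5859 -0.1095  0.094 ]
wrist mark 0.61 [ 0.5872 -0.1086  0.0806]
wrist mark 0.56 [0.5388 0.1118 0.0138]
scene pen_tip 0.72 [ 0.5756 -0.1217  0.0687]
scene pen_tip 0.43 [ 0.5857 -0.1102  0.094 ]
scene mark 0.9 [0.5373 0.1135 0.0179]
scene mark 0.8 [ 0.5896 -0.1085  0.0815]
scene mark 0.69 [0.561  0.368  0.0116]
side pen_tip 0.57 [ 0.5866 -0.1067  0.0977]
side mark 0.94 [0.5389 0.1147 0.0174]
side mark 0.91 [ 0.5909 -0.1142  0.0795]
side mark 0.77 [0.5574 0.3677 0.0137]
```

View pics/w19c.png

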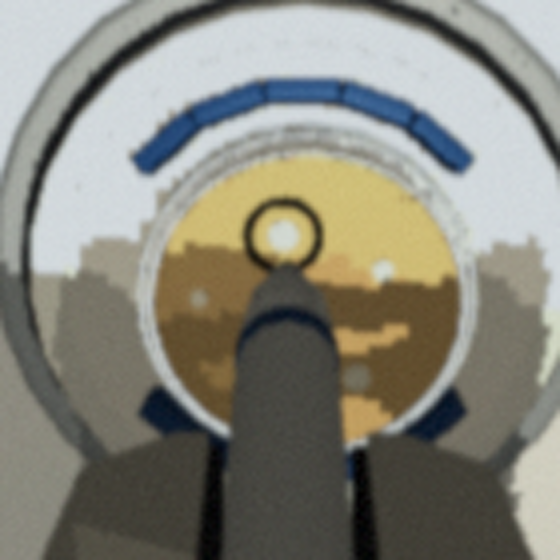

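View pics/side19c.png

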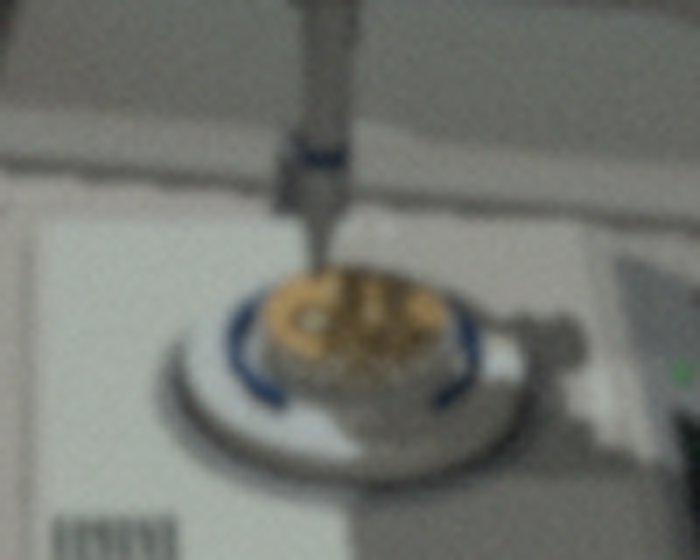

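View pics/scene19c.png

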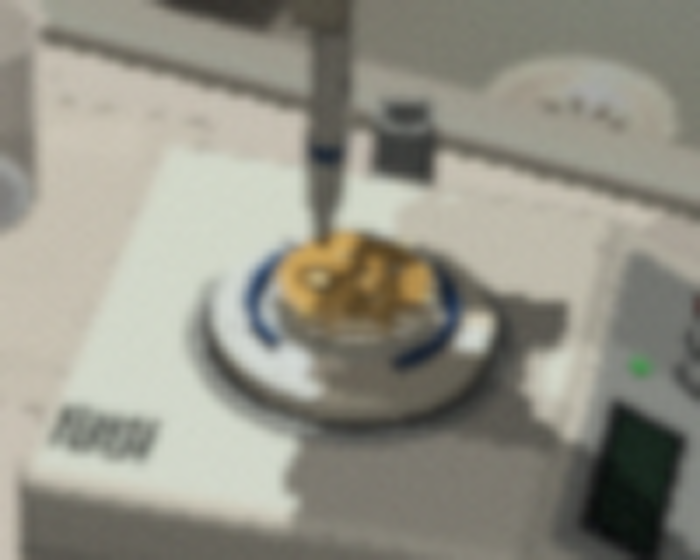

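```bash
cat > tri.py <<'E'
from h import *
def tri(L):
    A=[];b=[]
    for cc,uv in L:
        o=-cc["R"].T@cc["t"]; p=ray(cc,[uv],0.05)[0]; v=(p-o)/np.linalg.norm(p-o); M=np.eye(3)-np.outer(v,v); A.append(M);b.append(M@o)
    return np.linalg.lstsq(np.vstack(A),np.hstack(b),rcond=None)[0].round(4)
E
python3 - <<'E'
from tri import *
c=[robot.read_camera(n) for n in ("wrist","scene","side")]
r=[[331,239],[355.7,199.6],[355.3,205.7]]; t=[[332.5,246.5],[356.1,194.4],[355.4,198.6]]
print("ring",tri(list(zip(c,r))),[ray(a,[b],0.082)[0].round(4) for a,b in zip(c,r)])
print("tip",tri(list(zip(c,t))),[ray(a,[b],0.0945)[0].round(4) for a,b in zip(c,t)])
delta([0.590,-0.1105,0.16],0.162)
E
```

```text
ring [ 0.5885 -0.111   0.0815] [array([ 0.5904, -0.1104,  0.082 ]), array([ 0.588 , -0.1111,  0.082 ]), array([ 0.5871, -0.1109,  0.082 ])]
tip [ 0.5886 -0.1119  0.0974] [array([ 0.5891, -0.1116,  0.0945]), array([ 0.5893, -0.1153,  0.0945]), array([ 0.5882, -0.1176,  0.0945])]
t 24.45 tcp [ 0.5904 -0.1109  0.1588] yaw 0.1668 tilt 0.2 open 0.0135 F [-0.95  0.13  0.53]
delta [-0.0003 -0.0004 -0.0012] spin 0.0048
```

```bash
python3 -m pendant '[{"delta_pos":[0.0005,-0.0005,0.003],"spin":0},{"delta_pos":[0.0008,-0.0009,0.006],"spin":0},{"delta_pos":[0.0008,-0.0009,0.008],"spin":0},{"delta_pos":[0.0008,-0.0009,0.009],"spin":0},{"delta_pos":[0.0008,-0.0009,0.009],"spin":0}]'
python3 -m pendant '[{"delta_pos":[0,0,0.001],"spin":0},{"delta_pos":[0,0,0.001],"spin":0},{"delta_pos":[0,0,0.001],"spin":0}]'
python3 - <<'E'
from h import *
delta([0.590,-0.1105,0.16],0.162); c=cam("wrist","w20.png"); cv2.imwrite("pics/w20c.png",cv2.resize(c["color"][180:320,260:400],None,fx=4,fy=4,interpolation=cv2.INTER_CUBIC))
E
```

```text
t: 24.95
tool_pos: [0.5909, -0.1098, 0.1494]
orientation: [-3.13, -0.262, -0.005]
force: [-1.2, -0.1, 0.2]
opening: 0.0137
t: 25.25
tool_pos: [0.5909, -0.1099, 0.1485]
orientation: [-3.13, -0.262, -0.005]
force: [-0.4, 1.0, -0.7]
opening: 0.0134
t 25.25 tcp [ 0.5909 -0.1099  0.1485] yaw 0.1668 tilt 0.18 open 0.0134 F [-0.42  0.96 -0.69]
delta [-0.0009  0.0005 -0.0115] spin 0.0048
```

View pics/w20c.png

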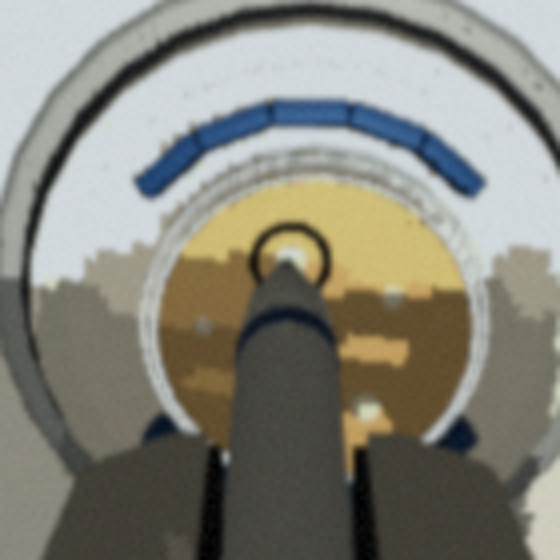

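Pen tip (291,263 in the crop) is over the ring centre (290,260). I'll lower it in fine steps to contact.

```bash
for i in 1; do python3 -m pendant '[{"delta_pos":[0,0,0.001],"spin":0},{"delta_pos":[0,0,0.0015],"spin":0},{"delta_pos":[0,0,0.0015],"spin":0}]'
python3 -m pendant '[{"delta_pos":[0,0,0.001],"spin":0},{"delta_pos":[0,0,0.001],"spin":0},{"delta_pos":[0,0,0.001],"spin":0}]'
python3 -m pendant '[{"delta_pos":[0,0,0.001],"spin":0},{"delta_pos":[0,0,0.001],"spin":0},{"delta_pos":[0,0,0.001],"spin":0}]'; done
```

```text
t: 25.6
tool_pos: [0.5908, -0.1099, 0.1469]
orientation: [-3.13, -0.262, -0.005]
force: [0.0, 0.1, 0.9]
opening: 0.0135
t: 25.9
tool_pos: [0.5908, -0.1098, 0.1458]
orientation: [-3.13, -0.262, -0.005]
force: [-0.4, 0.7, -1.1]
opening: 0.0136
t: 26.2
tool_pos: [0.5909, -0.1099, 0.145]
orientation: [-3.131, -0.262, -0.005]
force: [-0.2, -0.1, -0.0]
opening: 0.0138
```

```bash
python3 -m pendant '[{"delta_pos":[0,0,0.001],"spin":0},{"delta_pos":[0,0,0.001],"spin":0},{"delta_pos":[0,0,0.001],"spin":0}]'
python3 -m pendant '[{"delta_pos":[0,0,0.001],"spin":0},{"delta_pos":[0,0,0.001],"spin":0},{"delta_pos":[0,0,0.001],"spin":0}]'
```

```text
t: 26.5
tool_pos: [0.591, -0.1099, 0.1442]
orientation: [-3.131, -0.262, -0.005]
force: [-0.9, -0.0, 2.2]
opening: 0.0137
t: 26.8
tool_pos: [0.5911, -0.1099, 0.1433]
orientation: [3.131, 0.262, 0.006]
force: [-0.1, -0.2, 2.6]
opening: 0.0136
```

```bash
python3 -m pendant '[{"delta_pos":[0,0,0.001],"spin":0},{"delta_pos":[0,0,0.001],"spin":0},{"delta_pos":[0,0,0.001],"spin":0}]'
python3 -m pendant '[{"delta_pos":[0,0,0.001],"spin":0},{"delta_pos":[0,0,0.001],"spin":0},{"delta_pos":[0,0,0.001],"spin":0}]'
python3 - <<'E'
from h import *
delta([0.590,-0.1105,0.16],0.162); F=[]
c=cam("wrist","w21.png"); cv2.imwrite("pics/w21c.png",cv2.resize(c["color"][180:320,260:400],None,fx=4,fy=4,interpolation=cv2.INTER_CUBIC))
F.append(st()[0]["force"])
for n in ("scene","side"):
    d=cam(n,n+"21.png"); F.append(st()[0]["force"]); cv2.imwrite("pics/"+n+"21c.png",cv2.resize(d["color"][160:240,310:410],None,fx=7,fy=7,interpolation=cv2.INTER_CUBIC))
print(np.mean(F,0),st()[0]["tool_pos"])
E
```

```text
t: 27.1
tool_pos: [0.5912, -0.1099, 0.1424]
orientation: [3.131, 0.262, 0.006]
force: [-1.0, 0.3, 4.1]
opening: 0.0139
t: 27.4
tool_pos: [0.5912, -0.1099, 0.1416]
orientation: [3.131, 0.262, 0.006]
force: [0.5, 1.3, 6.1]
opening: 0.0133
t 27.4 tcp [ 0.5912 -0.1099  0.1416] yaw 0.1668 tilt 0.23 open 0.0133 F [0.53 1.32 6.06]
delta [-0.0012  0.0004 -0.0184] spin 0.0048
[-1.27008742  0.64034763  5.43714704] [ 0.59122338 -0.10991056  0.1415869 ]
```

View pics/w21c.png

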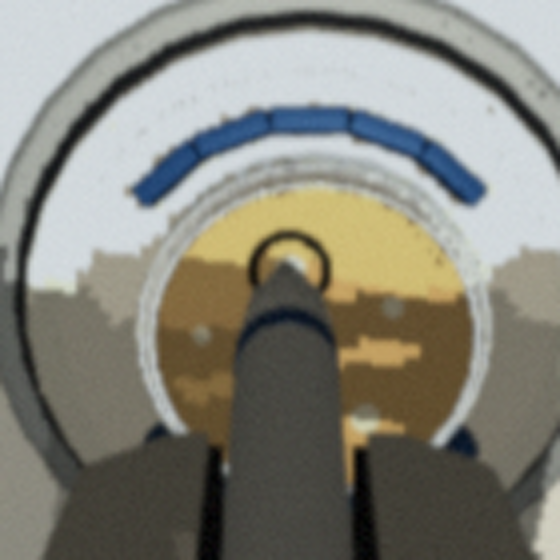

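View pics/side21c.png

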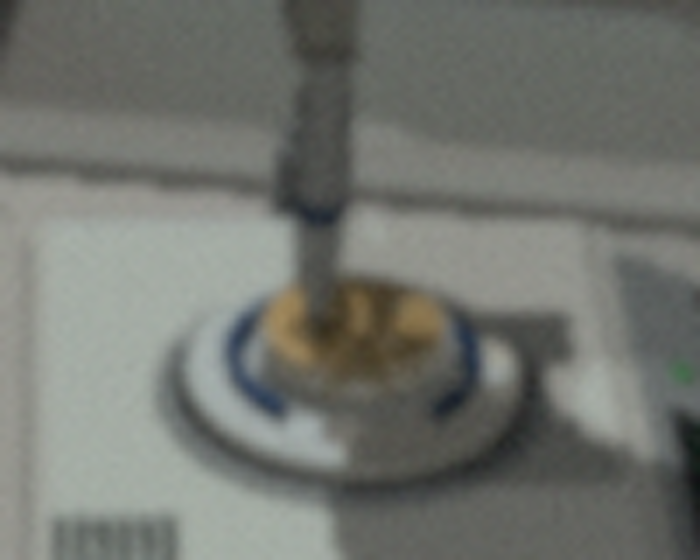

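View pics/scene21c.png

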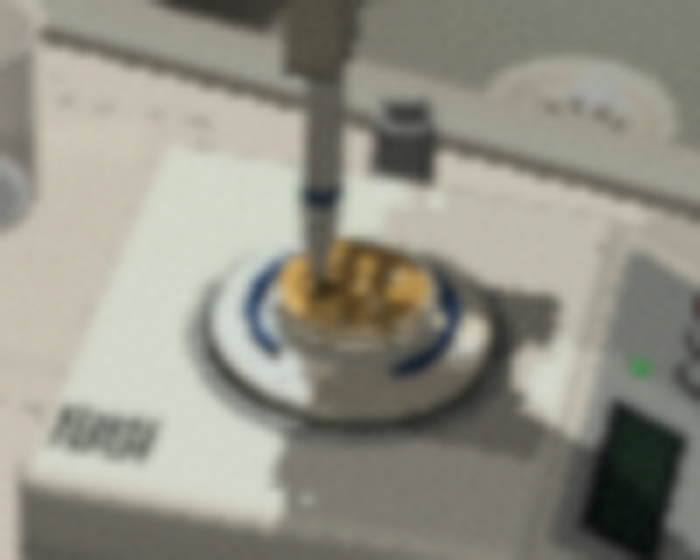

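```bash
python3 - <<'E'
from h import *
F=[]
for i in range(8): robot.read_camera("wrist"); s,R=st(); F.append(s["force"])
F=np.array(F); print(F.mean(0).round(2),F.std(0).round(2),s["t"],s["tool_pos"].round(4),s["opening"],abs(s["dq"]).max())
m=F.mean(0)[2]
if 3.5<m<7: print(robot.close_job())
E
```

```text
[-1.01  0.21  5.08] [0.8  0.54 0.45] 27.95 [ 0.5912 -0.1099  0.1416] 0.013626331418624555 0.0018082338625608773
the job is handed in; nothing more can be done
None
```

I set the ringed dish base up on the plate inside the blue adapter and let it go. The felt pen is now held upright in the gripper, pressing on the ringed colony. I handed the job in at about 28 s of the 53 s allowed; it reports no verdict.

**Last checks**
- **Pressing force:** the upward force on the tool averaged 5.1 N over 8 readings (spread about 0.5 N). By the given spring figures that puts the plate about 3 mm down. I had no direct reading of the plate's travel.
- **Pen:** its tip sat at the ring's centre in the close-up, within about 1 mm in the wrist view. The tool was tilted 0.2°, the grip opening was 13.6 mm on the 14 mm barrel, and the arm was still.
- **Dish:** in the wrist view it lay between both arcs, about 1 mm off the adapter's centre. The force read close to zero once I let go.
- **Everything else:** I did not touch the other dish, flask, dropper bottle or coverslip box, but I did not measure their positions again at the end.

**What disagreed**
- **Fingertip height:** the fingertips are really about 30 mm higher than the reported tool position. My first grip therefore closed on air above the dish without touching it. I corrected for this from the wrist image and gripped on the second try.
- **Camera spread:** before contact, the scene and side views put the pen tip about 4–6 mm from the wrist view's position in y. That was with the tip's height assumed; the three-camera fit agreed with the wrist view to within 1 mm.

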